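# Slide the battery pack home in its charging bay

## Robot

A 6-joint arm with a two-finger parallel gripper is mounted at the origin on a cart in front of the work surface, level with it; the furniture and walls round the work are solid. World frame = base frame: x ahead of the robot, y to its left, z up, the work surface at z = 0. Lengths are in m, angles in degrees, forces in N, time in s.
With the tool pointing down it reaches from about 0.4 to 0.825 m from the base axis. Payload 7 kg.
Tool frame: the origin (TCP) lies on the centre line of the jaws, within the pads' length; the fingertips stand r.nose_length ahead of it and the grasp point (between the pads) lies 2 mm behind it (r.nose_length is the distance from the TCP to the fingertips, in m); z points along the fingers, y is the direction in which the jaws open and shut (so a half turn about z gives the same grasp; the last joint's range is limited). The gripper opens to 88 mm and grips with 3 to 60 N. Pads are 19 mm wide; open, the fingers measure 130 mm over their backs; the gripper's body (78 mm by 193 mm) begins 47 mm behind the grasp point.
Start: joints at [88.986, 20.546, 0.682, 0, -70.136, -16.507], TCP at [0.203, 0.644, 0.244] pointing down, gripper open.
Joint ranges: [-176.03, 176.03], [-82.01, 121.73], [-58.28, 71.71], [-173.87, 95.51], [-174.79, -0.11], [-173.66, 173.66]. Speed limits (degrees/s): [136.94, 136.94, 172.46, 180, 180, 180].

## Interface

Orientations are given as [roll, pitch, yaw] about the fixed x, y, z axes, in that order (R = Rz(yaw) Ry(pitch) Rx(roll)).
In Python, from plant import r gives the robot as it stands.
- The arm moves only by the tool apply_moves, never from a script. Its argument "targets" is a list of rows, each a list of 3 entries, a list of its own where there are three numbers: the shift along the tool's x, y, z scaled (see below), then the turn, a rotation vector about the tool's x, y, z scaled (see below), then the finger opening in mm, from 0 to 87.6. A call has 1 to 5 rows; each row shifts and turns the pose as measured when the row begins, along the tool's axes as they then stand; what a row does not reach is not made up. The controller multiplies each number of a shift by 0.04 m and each number of a turn by 8 degrees. A row lasts 1/10 s, in which the tool goes at most 50 mm and 8.59 degrees, less where a joint would pass 70% of its speed; a pose out of reach is approached as far as the arm can. A call with a number of a shift or a turn outside -1 to 1 is refused whole. A call with a gripper value outside its range is refused whole. The fingers move at their own pace and stop on an object; "squeeze" is the grip in N (left out, the last holds). Time passes only in rows, so rows that do not move let the fingers close. It gives the time, the measured TCP pose, the force and the opening at its end, in the units of the state.
- r.get_state(): the state, without advancing time (a new reading comes with each control period).
- r.capture(name): name is "scene" or "top" or "wrist"; returns a dict with "img" (420x560x3 uint8, blue, green, red), "z_map" (420x560 float32, m along the optical axis (not along the pixel's ray), 0 where there is no reading), "fx", "fy", "cx", "cy" (pixels), "camera_from_world" (4x4, takes a point from world to camera coordinates); the wrist camera has in their place "mount" (4x4, takes a point from camera to tool coordinates, whose origin is the TCP and whose axes are the flange's). Camera axes: x right, y up, looking along -z (the intrinsics and any distortion apply to the point x, -y, -z); pixel columns grow to the right and rows downward; lengths in m; the calibration is good to about 2 mm. A picture is of the moment at which its call begins: read the wrist's pose just before it.
- r.close_job(): hands the job in, once; it reports no verdict.
The state is a dict: "time_s": time; "joints": joint angles; "qd": joint speeds; "joint_torque": joint torques, N m; "tcp_pos": TCP position; "eef_rot": TCP orientation; "contact_force": force on the tool from outside, world axes, zero at the start; "moment": the same for the moment, N m; "gripper_width": finger opening in m.
Only numpy, scipy, OpenCV 4.12 (cv2) and the standard library are available. Lean on these libraries where they do the work, as an engineer would, in place of code of your own. Each camera call takes 0.05 s, during which the arm holds its last target.

## Task

Push the heavy battery pack, by its low steel base only, across the desk into the charging bay until its back edge sits squarely against the bay's stop, then press the charge button beside the bay fully down and let go of it. The pack is top-heavy: keep it standing flat on the desk, do not lift it, and do not push or grip its tower or handle. Leave the microscope objective and the filter cube where they stand.

Things in the scene. Friction and masses are not known exactly. Their poses are not given: they have to be found in the camera images.
- pack: battery pack, 0.7 to 1 kg, loose: a flat steel base on a thin rubber sole, 90 mm along x, 120 mm along y, 30 mm high, carrying a narrow grey tower. Origin at the centre of the underside of the base, z up; +x is its back edge (goes into the bay first), -x its front edge. Pushed forward more than about 45 mm above the desk it may tip over
- pack_tower: tower of the pack, fixed on the base: 55 x 70 mm, from 30 to 114 mm above the desk, with a carrying handle on top up to 132 mm. Origin at the centre of its underside, 12.5 mm behind the pack's origin; axes as the pack's. The base stands 30 mm proud of it in front, 25 mm at either side, 5 mm behind. Not to be pushed or gripped
- pack_back (a point): middle of the pack's back edge, 12 mm above its underside (45 mm along +x from the pack's origin); axes as the pack's
- dock: charging bay, a low U-shaped aluminium frame fixed to the desk, no floor. Origin on the desk at the middle of the inner face of the stop; x points out through the stop (the way the pack goes in), y along the stop, to the left, z up. The stop is 30 mm high, 8 mm thick, 158 mm long. Side rails 20 mm high run from the stop's ends towards -x
- dock_mouth (a point): middle of the bay's mouth, at desk height, 62 mm in front of the stop; axes as the bay's. The rails' inner faces lie 67 mm either side of the centre line (the pack has 7 mm of play each side) for 45 mm from the stop, then flare out to 79 mm at the mouth. The pack, when home, stands out of the mouth with the front 28 mm of its base
- charge_button (a joint): charge button, springs back: 0 = up, 0.006 m = fully down, about 5 N to press it down
- charge_button_top (a point): centre of the top of the charge button: round, 28 mm across, in a small grey housing on a plate 135 mm to the right (-y) of the bay's centre line and 40 mm in front of the stop; it is pressed straight down
- spare_objective: microscope objective standing upright on the desk, loose, 29 mm across, 45 mm high, on the opposite side of the bay's centre line from the pack; origin at the centre of its underside. Leave it alone
- filter_cube: black filter cube, loose, 39 x 40 x 37 mm, at the left of the bay; origin at the centre of its underside. Leave it alone
There are look-alikes about, which are no part of the job. Several things look just like the pack: the one meant starts farthest from the robot's base.

How it is judged (in metres and radians):
On the way, in this order (a step that is already met when the one before it is completed fails the run):
1. the pack is home in the bay, square against the stop (x of pack_back in the frame of dock between -0.006 and 0.004 m and y of pack_back in the frame of dock between -0.012 and 0.012 m and angle between the x axis of pack and the x axis of dock, either way round below 0.07 rad), for 0.2 s.
2. the charge button is pressed down (value of joint charge_button above 0.0045 m), for 0.05 s.
At the end, for the whole second after the job is handed in: the pack stands flat and still in the bay, its back edge within 6 mm of the stop, within 12 mm of the centre line and square to within 0.07 rad; the charge button has been pressed at least 4.5 mm after that and is up again (all of step 1 and angle between pack's own z axis and vertical below 0.05 rad and linear speed of pack below 0.01 m/s and value of joint charge_button below 0.002 m); the robot touches nothing.
It fails at once if the pack tips more than 0.15 rad (angle between pack's own z axis and vertical above 0.15 rad).
It fails at once if the pack is lifted more than 12 mm (height (world z) of pack above 0.012 m).
It fails at once if the fingers, gripper or arm push or grip the pack's tower or handle (more than 4 N) (contact force between any of the fingers, the arm and pack_tower above 4 N).
It fails at once if the objective is moved more than 20 mm or knocked over (distance of spare_objective from where it was at the start of the episode above 0.02 m or angle between spare_objective's own z axis and vertical above 0.3 rad).
It fails at once if the filter cube is moved more than 20 mm or knocked over (distance of filter_cube from where it was at the start of the episode above 0.02 m or angle between filter_cube's own z axis and vertical above 0.3 rad).
It also fails if it takes over 69 s, if anything falls off the work surface, if the arm or the gripper's body presses on something with over 40 N, if the wrist force passes 120 N, or if a joint passes its speed limit or range.

## Working session

There is one attempt and no reset: what is moved stays moved. The work goes in short steps, Python scripts to look and compute and a tool call to move; the robot and the scene stay as the last step left them, time stands still between calls to the robot, and variables do not carry over. Pictures are saved under pics/ and viewed, and the job is handed in when it is done.

Besides the shell and the picture viewer there is one more tool, called after ">>>" as a command line: name --argument value ..., lists and objects as JSON in quotes. apply_moves: Moves the arm, as the interface text tells. Its arguments: {"type":"object","properties":{"targets":{"type":"array","items":{"type":"array"}},"squeeze":{"type":"number"}},"required":["targets"]}

```bash
ls; mkdir -p pics; python3 - <<'E'
from plant import r
import cv2,numpy as np
s=r.get_state();print(s);print(r.nose_length)
for n in ["scene","top","wrist"]:
    c=r.capture(n);cv2.imwrite(f"pics/{n}0.png",c["img"]);np.savez(f"pics/{n}0.npz",**{k:v for k,v in c.items()})
    print(n,c["fx"],c["fy"],c["cx"],c["cy"],c.get("camera_from_world"),c.get("mount"),[k for k in c])
E
```

```text
pics
{'time_s': 0.0, 'joints': array([ 8.89837975e+01,  2.05927982e+01,  6.33957436e-01, -1.93546230e-02,
       -7.01364489e+01, -1.65081391e+01]), 'qd': array([-0.02809913, -0.11774291, -0.00624001, -0.03113567,  0.06699769,
       -0.07459086]), 'joint_torque': array([ 3.26777138e-05, -5.82707405e+01,  2.93048108e+01,  6.99691325e+00,
        6.94245362e-03, -1.66459645e-04]), 'tcp_pos': array([0.20312499, 0.64322859, 0.24261109]), 'eef_rot': array([ 1.79903468e+02, -9.63473356e-03, -1.75309250e+01]), 'contact_force': array([-0.70115324,  0.21620128,  0.72567625]), 'moment': array([ 0.01438459,  0.05460101, -0.05694432]), 'gripper_width': 0.08764201215524504}
0.017
scene 500.4164259746717 500.4164259746717 279.6403599946314 210.1789141813378 [[-0.48115069 -0.87656076 -0.01162962  0.21313077]
 [ 0.64285423 -0.36182482  0.67514535 -0.43059897]
 [-0.59601381  0.3173705   0.73759305 -0.53594916]
 [ 0.          0.          0.          1.        ]] None ['img', 'z_map', 'fx', 'fy', 'cx', 'cy', 'camera_from_world']
top 454.28064990519465 454.28064990519465 271.2028713883148 204.3260224439797 [[-3.71724907e-03 -9.99441700e-01  3.32034689e-02 -1.00866456e-01]
 [ 9.91185799e-01  7.14616217e-04  1.32477174e-01 -5.56736381e-01]
 [-1.32426940e-01  3.34032575e-02  9.90629763e-01 -9.01624710e-01]
 [ 0.00000000e+00  0.00000000e+00  0.00000000e+00  1.00000000e+00]] None ['img', 'z_map', 'fx', 'fy', 'cx', 'cy', 'camera_from_world']
wrist 306.9236162242197 306.9236162242197 278.9633826137659 210.23271151389412 None [[ 5.29976040e-04  9.52287890e-01  3.05200743e-01  8.37218729e-02]
 [ 9.99999211e-01 -8.52266444e-04  9.22761162e-04  1.95600490e-04]
 [ 1.13884663e-03  3.05200013e-01 -9.52287591e-01 -1.41886387e-01]
 [ 0.00000000e+00  0.00000000e+00  0.00000000e+00  1.00000000e+00]] ['img', 'z_map', 'fx', 'fy', 'cx', 'cy', 'mount']
```

View pics/scene0.png

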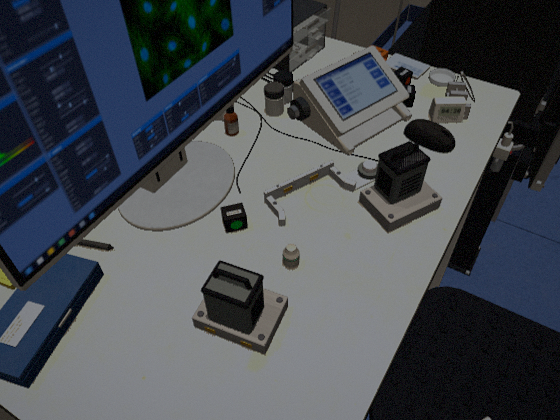

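View pics/top0.png

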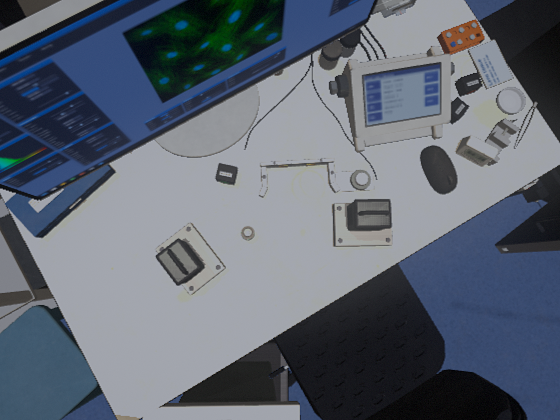

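View pics/wrist0.png

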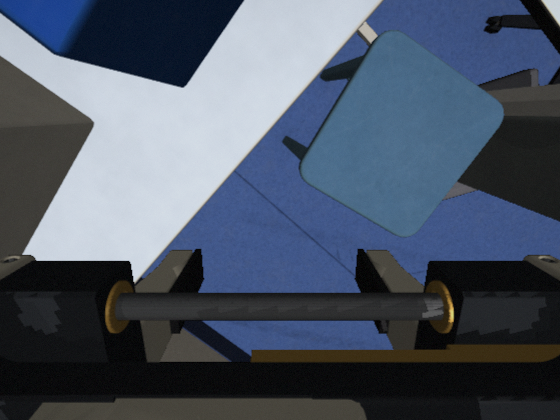

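Scene: pack candidates are A left at top (190,258) and B right at top (365,222). The bay is at (298,165), the button at (360,180), the objective at (248,233) and the cube at (227,174). Next I measure them.

```bash
cat > h.py <<'E'
import numpy as np,cv2
def load(p): return dict(np.load(p))
def world(c,T=None):
    z=c["z_map"];v,u=np.mgrid[0:z.shape[0],0:z.shape[1]]
    P=np.stack([(u-c["cx"])/c["fx"]*z,-(v-c["cy"])/c["fy"]*z,-z,np.ones_like(z)],-1)
    M=np.linalg.inv(c["camera_from_world"]) if T is None else T
    W=(P@M.T)[...,:3]; W[z==0]=np.nan
    return W
def proj(c,p):
    q=c["camera_from_world"]@np.r_[p,1]
    return c["cx"]+c["fx"]*q[0]/-q[2], c["cy"]-c["fy"]*q[1]/-q[2]
E
python3 - <<'E'
from h import *
c=load("pics/top0.npz");W=world(c)
for n,(u,v) in dict(Atop=(190,258),Abase=(210,270),Bhandle=(375,205),Bbase=(343,238),Bbase2=(385,240),stop=(298,161),railL=(264,185),railR=(335,182),button=(360,180),obj=(248,233),cube=(227,174),desk=(290,210)).items():
    print(n,W[v,u].round(4),np.hypot(*W[v,u][:2]).round(3))
s=load("pics/scene0.npz");S=world(s)
print(S[200,290],S[185,400],S[215,410],S[165,369])
# big crop
im=cv2.resize(c["img"][140:290,140:410],None,fx=2.9,fy=2.9,interpolation=cv2.INTER_CUBIC);cv2.imwrite("pics/topcrop.png",cv2.convertScaleAbs(im,alpha=1.2))
E
```

```text
Atop [0.4456 0.0528 0.1122] 0.449
Abase [0.4224 0.0235 0.0298] 0.423
Bhandle [ 0.5458 -0.2991  0.1107] 0.622
Bbase [ 0.4873 -0.2514  0.0285] 0.548
Bbase2 [ 0.4829 -0.339   0.0304] 0.59
stop [ 0.6506 -0.1592  0.0296] 0.67
railL [ 0.6005 -0.0872  0.0196] 0.607
railR [ 0.6079 -0.2395  0.0164] 0.653
button [ 0.6111 -0.2919  0.0238] 0.677
obj [ 0.4971 -0.0539  0.0406] 0.5
cube [ 0.6214 -0.0095  0.0328] 0.621
desk [ 0.5498 -0.1438 -0.0033] 0.568
[ 0.62786513 -0.12391122  0.0021047 ] [ 0.50322531 -0.27138692  0.07763428] [ 0.47196606 -0.27989652  0.02573321] [ 0.61153042 -0.29071125  0.02953936]
```

View pics/topcrop.png

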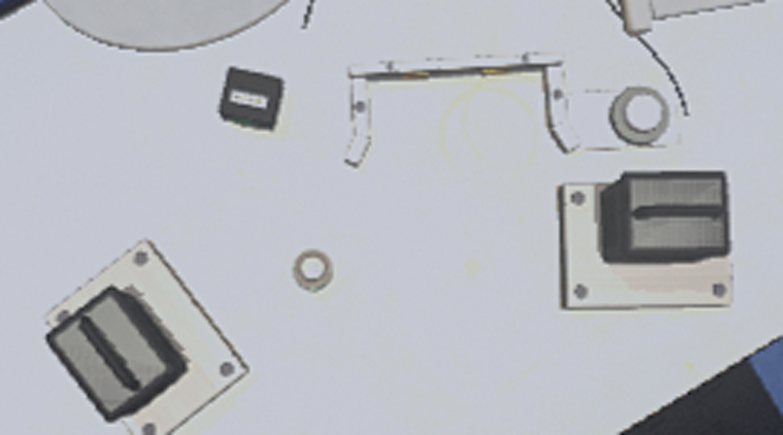

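Pack B is the one meant: it is about 0.60 m from the base against 0.43 m for A, and on the other side of the bay line from the objective. Now its exact pose and the bay's.

```bash
python3 - <<'E'
from h import *
c=load("pics/top0.npz");W=world(c)
s=load("pics/scene0.npz");S=world(s)
def rect(W,box,z0,z1,n):
    x0,x1,y0,y1=box
    m=(W[...,0]>x0)&(W[...,0]<x1)&(W[...,1]>y0)&(W[...,1]<y1)&(W[...,2]>z0)&(W[...,2]<z1)
    p=W[m];r=cv2.minAreaRect(p[:,:2].astype(np.float32)*1000)
    print(n,len(p),p[:,2].mean().round(4),r,'lo',p.min(0).round(4),'hi',p.max(0).round(4));print(cv2.boxPoints(r).round(1).tolist());return p
desk=W[200:215,280:320].reshape(-1,3);print('desk',np.nanmean(desk[:,2]),np.nanmean(S[280:300,330:360,2]))
for A,n in((W,'top'),(S,'scene')):
    rect(A,(.42,.62,-.38,-.22),.022,.036,n+' Bbase')
    rect(A,(.42,.62,-.38,-.22),.10,.12,n+' Btower')
    rect(A,(.62,.70,-.26,-.06),.022,.036,n+' stop')
    rect(A,(.56,.64,-.12,-.06),.012,.036,n+' railL')
    rect(A,(.56,.64,-.255,-.20),.012,.036,n+' railR')
    rect(A,(.585,.64,-.315,-.26),.019,.045,n+' button')
    rect(A,(.45,.55,-.09,-.02),.03,.06,n+' obj')
# stop line fit (front edge) 
for A,n in((W,'top'),(S,'scene')):
    m=(A[...,0]>.62)&(A[...,0]<.70)&(A[...,1]>-.225)&(A[...,1]<-.09)&(A[...,2]>.026)&(A[...,2]<.034)
    p=A[m];k=np.polyfit(p[:,1],p[:,0],1);print(n,'stop slope',k, np.degrees(np.arctan(k[0])), 'spread',np.percentile(p[:,0]-np.polyval(k,p[:,1]),[2,98]))
for A in(W,S):
    m=(A[...,2]>.09)&(A[...,0]<.7)&(A[...,0]>-.2)
    p=A[m]; 
    for y in np.arange(-.6,1,.1):
        q=p[(p[:,1]>y)&(p[:,1]<y+.1)]
        if len(q): print(round(y,1),len(q),'xmin',q[:,0].min().round(3),'zmax',q[:,2].max().round(3))
E
```

```text
desk -0.0015577120220920853 0.0009484227477742949
top Bbase 1343 0.0283 ((545.8289794921875, -293.84051513671875), (148.56846618652344, 120.63204193115234), 0.918755054473877) lo [ 0.4724 -0.3552  0.0221] hi [ 0.62   -0.2337  0.0357]
[[470.6000061035156, -234.6999969482422], [472.5, -355.29998779296875], [621.0999755859375, -353.0], [619.0999755859375, -232.3000030517578]]
top Btower 998 0.1121 ((529.6397705078125, -294.0765686035156), (72.59707641601562, 56.74546813964844), 89.86671447753906) lo [ 0.5012 -0.3304  0.1006] hi [ 0.5581 -0.2578  0.1188]
[[501.20001220703125, -330.29998779296875], [557.9000244140625, -330.3999938964844], [558.0999755859375, -257.79998779296875], [501.3999938964844, -257.70001220703125]]
top stop 302 0.028 ((645.7467041015625, -158.5050048828125), (155.10240173339844, 36.461360931396484), 85.5242691040039) lo [ 0.6219 -0.2368  0.022 ] hi [ 0.6585 -0.0808  0.0338]
[[621.5, -234.39999389648438], [657.9000244140625, -237.1999969482422], [670.0, -82.5999984741211], [633.5999755859375, -79.80000305175781]]
top railL 169 0.0182 ((608.6229248046875, -86.66133117
[... 3409 characters left out ...]
0479]
[[479.0, -56.599998474121094], [498.70001220703125, -67.5], [511.3999938964844, -44.400001525878906], [491.79998779296875, -33.5]]
top stop slope [-0.06705814  0.63876261] -3.8364045765309123 spread [-0.00391155  0.00412121]
scene stop slope [-0.06849839  0.63777694] -3.9185474432872627 spread [-0.00355571  0.00545405]
-0.4 441 xmin 0.501 zmax 0.133
-0.3 708 xmin 0.501 zmax 0.133
-0.0 4268 xmin 0.396 zmax 0.538
0.1 14958 xmin 0.427 zmax 0.538
0.2 6722 xmin 0.565 zmax 0.503
0.3 737 xmin 0.551 zmax 0.307
-0.4 416 xmin 0.501 zmax 0.136
-0.3 973 xmin 0.5 zmax 0.135
-0.0 4960 xmin 0.395 zmax 0.415
0.1 16144 xmin 0.423 zmax 0.461
0.2 15364 xmin 0.563 zmax 0.467
0.3 1805 xmin 0.548 zmax 0.265
```

```bash
cat >> h.py <<'E'
from scipy.spatial.transform import Rotation as Ro
PSI=np.radians(3.9); D=np.array([.6454,-.1575,0]); XD=np.array([np.cos(PSI),np.sin(PSI),0]); YD=np.array([-np.sin(PSI),np.cos(PSI),0]); Z=np.array([0,0,1.])
def dock(x,y,z=0): return D+x*XD+y*YD+z*Z
def todock(p): d=np.asarray(p)-D; return np.array([d@XD,d@YD,d[2]])
def tool(push,tilt):  # fingers lean: tips toward push direction, camera side away
    t=np.radians(tilt); z=np.sin(t)*push-np.cos(t)*Z; x=-np.cos(t)*push-np.sin(t)*Z
    return Ro.from_matrix(np.c_[x,np.cross(z,x),z])
def pose(s): return np.array(s["tcp_pos"]),Ro.from_euler("xyz",s["eef_rot"],degrees=True)
def tipfront(s):
    p,R=pose(s); M=R.as_matrix(); return p+.017*M[:,2]-.0095*M[:,0]
def tcp_for_front(pt,R):
    M=R.as_matrix(); return pt-.017*M[:,2]+.0095*M[:,0]
def rows(wps,RT,op,step=.038,rstep=7.8,p=None,R=None):
    from plant import r
    s=r.get_state(); 
    if p is None: p,R=pose(s)
    L=[p]+[np.array(w) for w in wps]; seg=[np.linalg.norm(b-a) for a,b in zip(L,L[1:])]; tot=sum(seg)
    rv=(R.inv()*RT).as_rotvec(); ang=np.degrees(np.linalg.norm(rv))
    n=max(int(np.ceil(tot/step)),int(np.ceil(ang/rstep)),1)
    cs=np.r_[0,np.cumsum(seg)]; out=[]
    pp=p;RR=R
    for i in range(1,n+1):
        d=tot*i/n; q=np.array([np.interp(d,cs,[l[k] for l in L]) for k in range(3)])
        Rn=R*Ro.from_rotvec(rv*i/n)
        sh=RR.inv().apply(q-pp)/.04; tu=np.degrees((RR.inv()*Rn).as_rotvec())/8
        out.append([sh.round(3).tolist(),tu.round(3).tolist(),op]);pp=q;RR=Rn
    for i in range(0,n,5): print(str(out[i:i+5]).replace(" ",""))
def show():
    from plant import r
    s=r.get_state();p,R=pose(s)
    print(s["time_s"],p.round(4),s["eef_rot"].round(1),'front dock',todock(tipfront(s)).round(4),'F',s["contact_force"].round(1),'w',round(s["gripper_width"],4),'j',s["joints"].round(0))
E
python3 - <<'E'
from h import *
RT=tool(YD,20); t=tcp_for_front(dock(-.135,-.2165,.015),RT);print(t,RT.as_euler("xyz",degrees=True))
rows([(.30,.46,.25),(.39,.25,.25),(.43,0,.25),(.45,-.2,.25),(t[0],t[1],.2)],RT,40)
E
```

```text
[ 0.52644057 -0.397388    0.02772558] [-180.    20.   -86.1]
[[[0.657,0.648,-0.031],[0.05,-0.073,0.283],40],[[0.681,0.621,-0.042],[0.05,-0.073,0.283],40],[[0.705,0.594,-0.054],[0.05,-0.073,0.283],40],[[0.727,0.565,-0.065],[0.05,-0.073,0.283],40],[[0.748,0.535,-0.076],[0.05,-0.073,0.283],40]]
[[[0.752,0.529,-0.075],[0.05,-0.073,0.283],40],[[0.747,0.538,-0.067],[0.05,-0.073,0.283],40],[[0.767,0.507,-0.078],[0.05,-0.073,0.283],40],[[0.786,0.476,-0.09],[0.05,-0.073,0.283],40],[[0.803,0.444,-0.101],[0.05,-0.073,0.283],40]]
[[[0.819,0.411,-0.112],[0.05,-0.073,0.283],40],[[0.81,0.415,-0.122],[0.05,-0.073,0.283],40],[[0.736,0.542,-0.13],[0.05,-0.073,0.283],40],[[0.755,0.511,-0.141],[0.05,-0.073,0.283],40],[[0.773,0.48,-0.152],[0.05,-0.073,0.283],40]]
[[[0.79,0.448,-0.163],[0.05,-0.073,0.283],40],[[0.805,0.416,-0.175],[0.05,-0.073,0.283],40],[[0.819,0.382,-0.186],[0.05,-0.073,0.283],40],[[0.824,0.365,-0.196],[0.05,-0.073,0.283],40],[[0.823,0.364,-0.206],[0.05,-0.073,0.283],40]]
[[[0.834,0.33,-0.217],[0.05,-0.073,0.283],40],[[0.844,0.296,-0.227],[0.05,-0.073,0.283],40],[[0.853,0.26,-0.238],[0.05,-0.073,0.283],40],[[0.86,0.225,-0.248],[0.05,-0.073,0.283],40],[[0.915,-0.024,-0.068],[0.05,-0.073,0.283],40]]
[[[0.917,-0.086,-0.054],[0.05,-0.073,0.283],40],[[0.913,-0.123,-0.063],[0.05,-0.073,0.283],40],[[0.906,-0.159,-0.071],[0.05,-0.073,0.283],40],[[0.899,-0.195,-0.079],[0.05,-0.073,0.283],40],[[0.889,-0.231,-0.087],[0.05,-0.073,0.283],40]]
```

>>> apply_moves --targets '[[[0.66, 0.65, -0.03], [0.05, -0.07, 0.28], 40], [[0.68, 0.62, -0.04], [0.05, -0.07, 0.28], 40], [[0.7, 0.59, -0.05], [0.05, -0.07, 0.28], 40], [[0.73, 0.57, -0.07], [0.05, -0.07, 0.28], 40], [[0.75, 0.54, -0.08], [0.05, -0.07, 0.28], 40]]'

```text
time_s: 0.65
tcp_pos: [0.2888, 0.4772, 0.2453]
eef_rot: [-178.6, 2.9, -28.8]
contact_force: [0.9, 1.0, 0.6]
gripper_width: 0.0534
```

>>> apply_moves --targets '[[[0.75, 0.53, -0.08], [0.05, -0.07, 0.28], 40], [[0.75, 0.54, -0.07], [0.05, -0.07, 0.28], 40], [[0.77, 0.51, -0.08], [0.05, -0.07, 0.28], 40], [[0.79, 0.48, -0.09], [0.05, -0.07, 0.28], 40], [[0.8, 0.44, -0.1], [0.05, -0.07, 0.28], 40]]'

```text
time_s: 1.15
tcp_pos: [0.3644, 0.3001, 0.2471]
eef_rot: [-177.5, 6.3, -40.3]
contact_force: [0.9, -0.5, 0.4]
gripper_width: 0.04
```

```bash
python3 - <<'E'
from h import *
show()
RT=tool(YD,20); t=tcp_for_front(dock(-.135,-.2165,.015),RT)
rows([(.43,0,.25),(.45,-.2,.25),(t[0],t[1],.2)],RT,40)
E
```

```text
1.15 [0.3644 0.3001 0.2471] [-177.5    6.3  -40.3] front dock [-0.2568  0.484   0.2312] F [ 0.9 -0.5  0.4] w 0.04 j [ 59.   0. -22.  -6. -64.  -6.]
[[[0.716,0.546,-0.112],[0.05,-0.075,0.281],40],[[0.735,0.517,-0.123],[0.05,-0.075,0.281],40],[[0.754,0.487,-0.134],[0.05,-0.075,0.281],40],[[0.771,0.456,-0.146],[0.05,-0.075,0.281],40],[[0.786,0.424,-0.157],[0.05,-0.075,0.281],40]]
[[[0.801,0.392,-0.168],[0.05,-0.075,0.281],40],[[0.814,0.359,-0.179],[0.05,-0.075,0.281],40],[[0.825,0.326,-0.19],[0.05,-0.075,0.281],40],[[0.815,0.344,-0.194],[0.05,-0.075,0.281],40],[[0.81,0.356,-0.2],[0.05,-0.075,0.281],40]]
[[[0.821,0.323,-0.211],[0.05,-0.075,0.281],40],[[0.831,0.289,-0.222],[0.05,-0.075,0.281],40],[[0.839,0.254,-0.232],[0.05,-0.075,0.281],40],[[0.846,0.22,-0.243],[0.05,-0.075,0.281],40],[[0.904,-0.049,-0.044],[0.05,-0.075,0.281],40]]
[[[0.901,-0.086,-0.052],[0.05,-0.075,0.281],40],[[0.897,-0.122,-0.061],[0.05,-0.075,0.281],40],[[0.891,-0.157,-0.069],[0.05,-0.075,0.281],40],[[0.883,-0.192,-0.077],[0.05,-0.075,0.281],40],[[0.874,-0.227,-0.085],[0.05,-0.075,0.281],40]]
```

Tracking is good, so I continue.

>>> apply_moves --targets '[[[0.72, 0.55, -0.11], [0.05, -0.08, 0.28], 40], [[0.73, 0.52, -0.12], [0.05, -0.08, 0.28], 40], [[0.75, 0.49, -0.13], [0.05, -0.08, 0.28], 40], [[0.77, 0.46, -0.15], [0.05, -0.08, 0.28], 40], [[0.79, 0.42, -0.16], [0.05, -0.08, 0.28], 40]]'

```text
time_s: 1.65
tcp_pos: [0.4022, 0.1149, 0.2486]
eef_rot: [-176.9, 10.2, -51.8]
contact_force: [0.8, 0.1, -0.6]
gripper_width: 0.0402
```

>>> apply_moves --targets '[[[0.8, 0.39, -0.17], [0.05, -0.08, 0.28], 40], [[0.81, 0.36, -0.18], [0.05, -0.08, 0.28], 40], [[0.83, 0.33, -0.19], [0.05, -0.08, 0.28], 40], [[0.82, 0.34, -0.19], [0.05, -0.08, 0.28], 40], [[0.81, 0.36, -0.2], [0.05, -0.08, 0.28], 40]]'

```text
time_s: 2.15
tcp_pos: [0.4327, -0.0714, 0.2489]
eef_rot: [-177.1, 14.1, -63.5]
contact_force: [1.3, 0.3, 0.1]
gripper_width: 0.04
```

>>> apply_moves --targets '[[[0.82, 0.32, -0.21], [0.05, -0.08, 0.28], 40], [[0.83, 0.29, -0.22], [0.05, -0.08, 0.28], 40], [[0.84, 0.25, -0.23], [0.05, -0.08, 0.28], 40], [[0.85, 0.22, -0.24], [0.05, -0.08, 0.28], 40], [[0.9, -0.05, -0.04], [0.05, -0.08, 0.28], 40]]'

```text
time_s: 2.65
tcp_pos: [0.4563, -0.2573, 0.238]
eef_rot: [-178.2, 17.9, -75.5]
contact_force: [1.6, 1.1, 0.5]
gripper_width: 0.0397
```

```bash
python3 - <<'E'
from h import *
show()
RT=tool(YD,20); t=tcp_for_front(dock(-.135,-.2165,.015),RT)
rows([(t[0],t[1],.2)],RT,40)
E
```

```text
2.65 [ 0.4563 -0.2573  0.238 ] [-178.2   17.9  -75.5] front dock [-0.1976 -0.0725  0.2248] F [1.6 1.1 0.5] w 0.0397 j [-20.  14.  -5. -16. -80.  38.]
[[[0.788,-0.166,-0.049],[0.041,-0.049,0.251],40],[[0.781,-0.194,-0.053],[0.041,-0.049,0.251],40],[[0.773,-0.221,-0.058],[0.041,-0.049,0.251],40],[[0.765,-0.249,-0.061],[0.041,-0.049,0.251],40],[[0.755,-0.276,-0.065],[0.041,-0.049,0.251],40]]
```

>>> apply_moves --targets '[[[0.79, -0.17, -0.05], [0.04, -0.05, 0.25], 40], [[0.78, -0.19, -0.05], [0.04, -0.05, 0.25], 40], [[0.77, -0.22, -0.06], [0.04, -0.05, 0.25], 40], [[0.77, -0.25, -0.06], [0.04, -0.05, 0.25], 40], [[0.76, -0.28, -0.06], [0.04, -0.05, 0.25], 40]]'

```text
time_s: 3.15
tcp_pos: [0.5266, -0.4054, 0.1957]
eef_rot: [179.8, 20.2, -86.7]
contact_force: [0.7, -0.3, 0.1]
gripper_width: 0.0398
```

```bash
python3 - <<'E'
from h import *
from plant import r
show()
RT=tool(YD,20); t=tcp_for_front(dock(-.135,-.2165,.015),RT);print(t)
rows([t],RT,40)
c=r.capture("scene");cv2.imwrite("pics/s1.png",c["img"])
E
```

```text
3.15 [ 0.5266 -0.4054  0.1957] [179.8  20.2 -86.7] front dock [-0.1353 -0.2244  0.1831] F [ 0.7 -0.3  0.1] w 0.0398 j [-31.  30.  14. -17. -85.  37.]
[ 0.52644057 -0.397388    0.02772558]
[[[0.253,-0.005,0.802],[0.0,0.006,-0.015],40],[[0.252,-0.004,0.802],[0.0,0.006,-0.015],40],[[0.252,-0.003,0.802],[0.0,0.006,-0.015],40],[[0.251,-0.003,0.803],[0.0,0.006,-0.015],40],[[0.25,-0.002,0.803],[0.0,0.006,-0.015],40]]
```

View pics/s1.png

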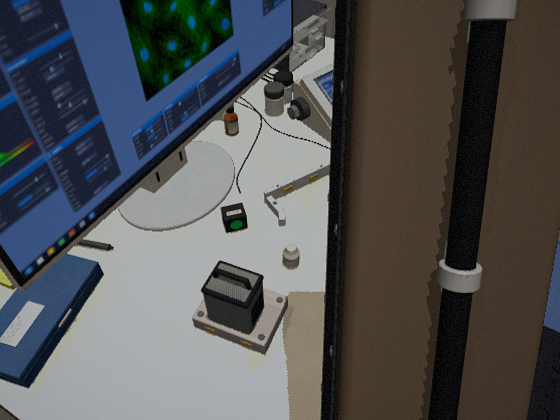

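The arm hides the pack in the scene view, so I'll use the top camera. I descend partway first.

>>> apply_moves --targets '[[[0.25, 0, 0.8], [0, 0, 0], 40], [[0.25, 0, 0.8], [0, 0, 0], 40], [[0.25, 0, 0.8], [0, 0, 0], 40]]'

```text
time_s: 3.5
tcp_pos: [0.528, -0.4087, 0.0907]
eef_rot: [179.8, 20.0, -87.1]
contact_force: [1.0, -0.5, -0.2]
gripper_width: 0.0399
```

```bash
python3 - <<'E'
from h import *
from plant import r
show()
RT=tool(YD,20); t=tcp_for_front(dock(-.135,-.2165,.015),RT)
rows([t],RT,40)
for n in("top","wrist"):
    c=r.capture(n);cv2.imwrite(f"pics/{n}2.png",c["img"]);np.savez(f"pics/{n}2.npz",**c)
E
```

```text
3.5 [ 0.528  -0.4087  0.0907] [179.8  20.  -87.1] front dock [-0.134  -0.2279  0.078 ] F [ 1.  -0.5 -0.2] w 0.0399 j [-31.  35.   8. -17. -75.  40.]
[[[0.136,0.01,0.789],[-0.012,0.001,-0.061],40],[[0.136,0.01,0.789],[-0.012,0.001,-0.061],40]]
```

View pics/top2.png

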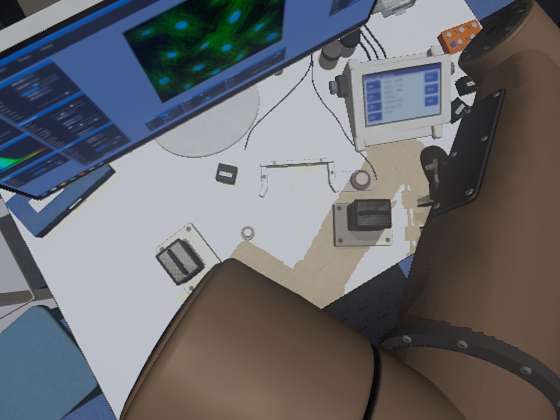

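View pics/wrist2.png

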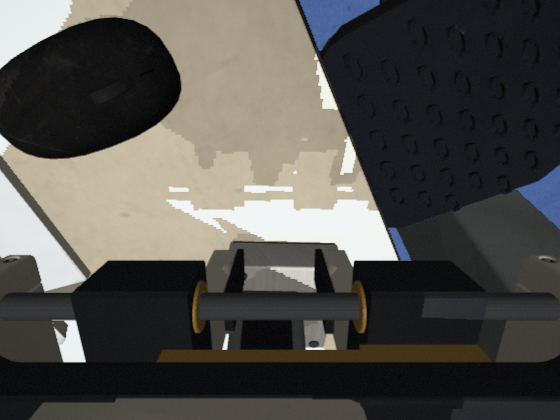

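Top view: pack B stands undisturbed at (363,222) with the gripper to its right. The wrist view shows the mouse at (90,90), below body height. I go down and then push along +y dock, which is tool -x cos20 and +z sin20.

>>> apply_moves --targets '[[[0.1, 0.01, 0.75], [0, 0, -0.06], 40], [[0.1, 0.01, 0.75], [0, 0, -0.06], 40]]'

```text
time_s: 3.8
tcp_pos: [0.5259, -0.3955, 0.0319]
eef_rot: [-179.9, 20.1, -86.1]
contact_force: [-0.5, -0.0, -0.4]
gripper_width: 0.0402
```

```bash
python3 - <<'E'
from h import *
show()
RT=tool(YD,20); t=tcp_for_front(dock(-.135,-.195,.015),RT);rows([t],RT,40,step=.012)
t=tcp_for_front(dock(-.135,-.120,.015),RT);rows([t],RT,40,step=.012)
E
```

```text
3.8 [ 0.5259 -0.3955  0.0319] [-179.9   20.1  -86.1] front dock [-0.1354 -0.2146  0.0192] F [-0.5 -0.  -0.4] w 0.0402 j [-30.  38.   4. -18. -69.  42.]
[[[-0.212,-0.005,0.133],[-0.004,0.005,-0.002],40],[[-0.212,-0.005,0.133],[-0.004,0.005,-0.002],40]]
[[[-0.273,-0.001,0.114],[-0.001,0.001,-0.0],40],[[-0.273,-0.001,0.114],[-0.001,0.001,-0.0],40],[[-0.273,-0.001,0.114],[-0.001,0.001,-0.0],40],[[-0.273,-0.001,0.113],[-0.001,0.001,-0.0],40],[[-0.273,-0.001,0.113],[-0.001,0.001,-0.0],40]]
[[[-0.273,-0.001,0.113],[-0.001,0.001,-0.0],40],[[-0.273,-0.001,0.113],[-0.001,0.001,-0.0],40],[[-0.273,-0.001,0.113],[-0.001,0.001,-0.0],40]]
```

>>> apply_moves --targets '[[[-0.2, 0, 0.1], [0, 0, 0], 40], [[-0.2, 0, 0.1], [0, 0, 0], 40], [[-0.2, 0, 0.07], [0, 0, 0], 40], [[-0.2, 0, 0.07], [0, 0, 0], 40], [[-0.2, 0, 0.07], [0, 0, 0], 40]]'

```text
time_s: 4.3
tcp_pos: [0.525, -0.352, 0.0352]
eef_rot: [-179.7, 19.8, -86.0]
contact_force: [-0.5, -2.6, -1.5]
gripper_width: 0.0402
```

```bash
python3 - <<'E'
from h import *
from plant import r
show()
c=r.capture("top");np.savez("pics/top3.npz",**c);cv2.imwrite("pics/top3.png",c["img"][140:290,200:480].repeat(2,0).repeat(2,1))
E
```

```text
4.3 [ 0.525  -0.352   0.0352] [-179.7   19.8  -86. ] front dock [-0.1333 -0.1712  0.0224] F [-0.5 -2.6 -1.5] w 0.0402 j [-27.  35.  -0. -19. -66.  40.]
```

View pics/top3.png

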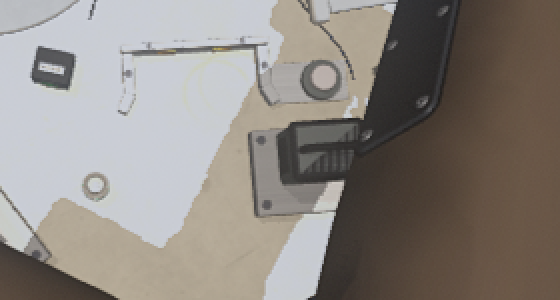

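>>> apply_moves --targets '[[[-0.2, 0, 0.12], [0, 0, 0], 40], [[-0.2, 0, 0.12], [0, 0, 0], 40], [[-0.2, 0, 0.12], [0, 0, 0], 40], [[-0.2, 0, 0.08], [0, 0, 0], 40], [[-0.2, 0, 0.08], [0, 0, 0], 40]]'

```text
time_s: 4.85
tcp_pos: [0.5255, -0.3114, 0.0361]
eef_rot: [-179.1, 19.0, -85.7]
contact_force: [0.4, -3.3, -2.4]
gripper_width: 0.0401
```

```bash
cat >> h.py <<'E'
def look(tag,box=(140,300,200,480)):
    from plant import r
    show()
    c=r.capture("top");np.savez(f"pics/{tag}.npz",**c);a,b,d,e=box
    cv2.imwrite(f"pics/{tag}.png",cv2.resize(c["img"][a:b,d:e],None,fx=2.8,fy=2.8))
    W=world(c);
    # pack's visible tower top and base
    for z0,z1,n in((.104,.12,'tower'),(.024,.035,'base')):
        m=(W[...,0]>.42)&(W[...,0]<.635)&(W[...,1]>-.38)&(W[...,1]<-.08)&(W[...,2]>z0)&(W[...,2]<z1)
        m=cv2.morphologyEx(m.astype(np.uint8),cv2.MORPH_OPEN,np.ones((3,3)))
        k,l,st,ce=cv2.connectedComponentsWithStats(m)
        if k>1:
            i=1+np.argmax(st[1:,4]);p=W[l==i]-D;q=np.c_[p@XD,p@YD]
            print(n,len(q),'dock lo',q.min(0).round(4),'hi',q.max(0).round(4),cv2.minAreaRect((q*1000).astype(np.float32)))
E
python3 - <<'E'
from h import *
look("top4")
E
```

```text
4.85 [ 0.5255 -0.3114  0.0361] [-179.1   19.   -85.7] front dock [-0.1299 -0.1309  0.0232] F [ 0.4 -3.3 -2.4] w 0.0401 j [-24.  33.  -4. -19. -63.  38.]
tower 443 dock lo [-0.15   -0.0755] hi [-0.0932 -0.0351] ((-121.82567596435547, -53.75952911376953), (38.98822021484375, 56.27449035644531), 85.36294555664062)
base 742 dock lo [-0.1792 -0.0718] hi [-0.0896 -0.0111] ((-134.39036560058594, -41.4986457824707), (89.71710205078125, 60.497283935546875), 0.2461801916360855)
```

View pics/top4.png

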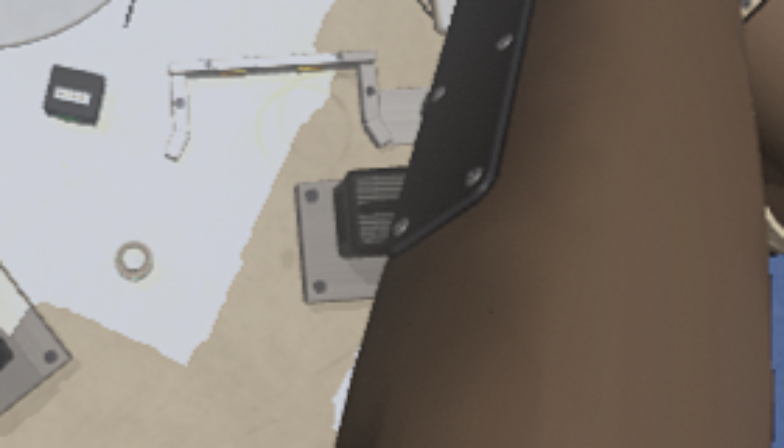

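Pack is square to the bay and moving with the fingers: base at dock x -0.179 to -0.090, left edge at y -0.011, 71 mm to go. The finger contact is at 23 mm, so I'll lower it.

```bash
python3 - <<'E'
from h import *
RT=tool(YD,20);rows([tcp_for_front(dock(-.132,-.09,.016),RT)],RT,40,step=.009)
E
```

```text
[[[-0.172,0.009,0.099],[-0.018,-0.023,0.01],40],[[-0.172,0.009,0.099],[-0.018,-0.023,0.01],40],[[-0.172,0.009,0.1],[-0.018,-0.023,0.01],40],[[-0.171,0.009,0.1],[-0.018,-0.023,0.01],40],[[-0.171,0.009,0.101],[-0.018,-0.023,0.01],40]]
```

>>> apply_moves --targets '[[[-0.17, 0.02, 0.2], [-0.05, -0.05, 0.02], 40], [[-0.17, 0.02, 0.2], [-0.05, -0.05, 0.02], 40], [[-0.17, 0.02, 0.18], [-0.05, -0.05, 0.02], 40], [[-0.17, 0.02, 0.15], [-0.05, -0.05, 0.02], 40], [[-0.17, 0.02, 0.15], [-0.05, -0.05, 0.02], 40]]'

```text
time_s: 5.4
tcp_pos: [0.5262, -0.2779, 0.0235]
eef_rot: [179.6, 19.8, -85.9]
contact_force: [0.2, -10.2, 8.5]
gripper_width: 0.0397
```

```bash
python3 - <<'E'
from h import *
look("top5")
RT=tool(YD,20);rows([tcp_for_front(dock(-.132,-.0605,.016),RT)],RT,40,step=.009)
E
```

```text
5.4 [ 0.5262 -0.2779  0.0235] [179.6  19.8 -85.9] front dock [-0.1273 -0.0974  0.0107] F [  0.2 -10.2   8.5] w 0.0397 j [-21.  33.  -6. -20. -62.  36.]
tower 184 dock lo [-0.1465 -0.0214] hi [-0.0925 -0.002 ] ((-119.6586685180664, -9.228273391723633), (19.200634002685547, 54.02035903930664), 84.12003326416016)
base 584 dock lo [-0.1774 -0.0153] hi [-0.088   0.0219] ((-132.65879821777344, 3.322877883911133), (89.4590072631836, 37.195594787597656), 0.19510550796985626)
[[[-0.177,0.024,0.034],[0.013,-0.004,0.003],40],[[-0.177,0.024,0.034],[0.013,-0.004,0.003],40],[[-0.177,0.024,0.034],[0.013,-0.004,0.003],40],[[-0.177,0.024,0.034],[0.013,-0.004,0.003],40],[[-0.177,0.024,0.034],[0.013,-0.004,0.003],40]]
```

>>> apply_moves --targets '[[[-0.17, 0.02, 0.04], [0, 0, 0], 40], [[-0.17, 0.02, 0.06], [0, 0, 0], 40], [[-0.17, 0.02, 0.08], [0, 0, 0], 40], [[-0.17, 0.02, 0.08], [0, 0, 0], 40]]'

```text
time_s: 5.85
tcp_pos: [0.5229, -0.2501, 0.0242]
eef_rot: [179.8, 19.5, -85.9]
contact_force: [1.6, -7.4, 4.2]
gripper_width: 0.0399
```

```bash
python3 - <<'E'
from h import *
look("top6")
E
```

```text
5.85 [ 0.5229 -0.2501  0.0242] [179.8  19.5 -85.9] front dock [-0.1287 -0.0695  0.0113] F [ 1.6 -7.4  4.2] w 0.0399 j [-19.  31.  -9. -21. -60.  35.]
base 344 dock lo [-0.172   0.0221] hi [-0.0888  0.0498] ((-130.21176147460938, 37.96192932128906), (25.31558609008789, 84.03999328613281), 85.57720947265625)
```

View pics/top6.png

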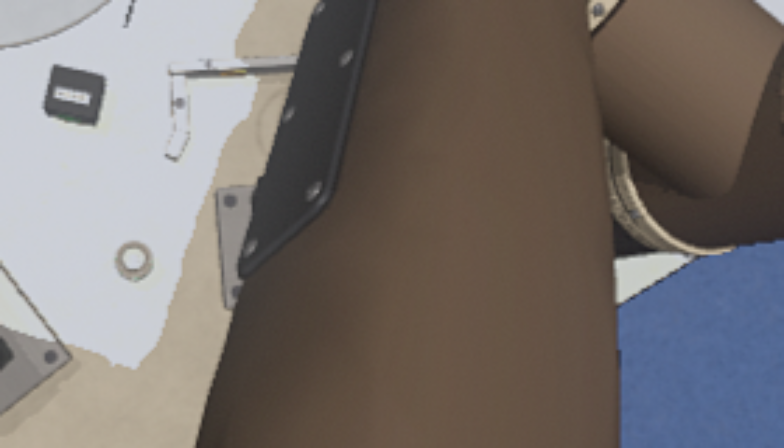

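>>> apply_moves --targets '[[[-0.13, 0.02, 0.04], [0, 0, 0], 40], [[-0.12, 0, 0.04], [0, 0, 0], 40], [[0, 0, 0], [0, 0, 0], 40]]'

```text
time_s: 6.2
tcp_pos: [0.5208, -0.2369, 0.0245]
eef_rot: [179.8, 19.6, -85.8]
contact_force: [1.4, -2.0, -0.5]
gripper_width: 0.0398
```

```bash
python3 - <<'E'
from h import *
look("top7")
E
```

```text
6.2 [ 0.5208 -0.2369  0.0245] [179.8  19.6 -85.8] front dock [-0.1298 -0.0561  0.0117] F [ 1.4 -2.  -0.5] w 0.0398 j [-18.  31. -10. -21. -59.  34.]
base 172 dock lo [-0.1399  0.0411] hi [-0.0911  0.0635] ((-115.75018310546875, 53.356693267822266), (21.216283798217773, 48.90513229370117), 86.06964874267578)
```

>>> apply_moves --targets '[[[0.6, 0, -0.2], [0, 0, 0], 40], [[0.6, 0, -0.2], [0, 0, 0], 40], [[0.33, 0, -0.93], [0, 0, 0], 40], [[0.33, 0, -0.93], [0, 0, 0], 40], [[0.33, 0, -0.93], [0, 0, 0], 40]]'

```text
time_s: 6.75
tcp_pos: [0.5263, -0.3569, 0.111]
eef_rot: [178.9, 20.5, -85.9]
contact_force: [0.8, -1.2, 0.6]
gripper_width: 0.0397
```

```bash
python3 - <<'E'
from h import *
show()
RT=tool(XD,20);t=tcp_for_front(dock(-.225,0,.016),RT);print(t,RT.as_euler("xyz",degrees=True))
p=None
rows([(.46,-.27,.20),(t[0],t[1],.19)],RT,60)
E
```

```text
6.75 [ 0.5263 -0.3569  0.111 ] [178.9  20.5 -85.9] front dock [-0.1327 -0.176   0.0984] F [ 0.8 -1.2  0.6] w 0.0397 j [-27.  32.   5. -17. -76.  38.]
[ 0.40621375 -0.17380608  0.02872558] [-180.    20.  -176.1]
[[[-0.435,0.227,-0.186],[0.335,-0.004,0.882],60],[[-0.404,0.269,-0.198],[0.335,-0.004,0.882],60],[[-0.369,0.307,-0.211],[0.335,-0.004,0.882],60],[[-0.329,0.34,-0.226],[0.335,-0.004,0.882],60],[[-0.285,0.367,-0.242],[0.335,-0.004,0.882],60]]
[[[-0.239,0.388,-0.26],[0.335,-0.004,0.882],60],[[-0.179,0.426,-0.171],[0.335,-0.004,0.882],60],[[-0.088,0.509,0.088],[0.335,-0.004,0.882],60],[[-0.024,0.52,0.063],[0.335,-0.004,0.882],60],[[0.04,0.521,0.039],[0.335,-0.004,0.882],60]]
[[[0.104,0.514,0.015],[0.335,-0.004,0.882],60],[[0.166,0.497,-0.009],[0.335,-0.004,0.882],60]]
```

>>> apply_moves --targets '[[[-0.34, 0, -0.94], [0, 0, 0], 60], [[-0.34, 0, -0.94], [0, 0, 0], 60], [[-0.34, 0, -0.94], [0, 0, 0], 60]]'

```text
time_s: 7.05
tcp_pos: [0.526, -0.3591, 0.231]
eef_rot: [178.4, 21.0, -86.2]
contact_force: [-0.6, -0.4, 0.2]
gripper_width: 0.0574
```

```bash
python3 - <<'E'
from h import *
look("top8")
RT=tool(XD,10);t=tcp_for_front(dock(-.210,0,.016),RT);print(t,RT.as_euler("xyz",degrees=True))
p=None
rows([(.46,-.27,.22),(t[0],t[1],.19)],RT,60)
E
```

```text
7.05 [ 0.526  -0.3591  0.231 ] [178.4  21.  -86.2] front dock [-0.1333 -0.178   0.2185] F [-0.6 -0.4  0.2] w 0.0574 j [-27.  27.  13. -17. -89.  34.]
tower 981 dock lo [-0.1508 -0.0329] hi [-0.094   0.0394] ((-122.43988037109375, 3.205860137939453), (72.2780990600586, 56.80160903930664), 89.81249237060547)
base 1330 dock lo [-0.1801 -0.057 ] hi [-0.09    0.0627] ((-134.98475646972656, 2.9912986755371094), (89.7166748046875, 119.6666030883789), 0.3520936667919159)
[ 0.42360711 -0.17262032  0.03109207] [ 180.    10.  -176.1]
[[[-0.335,0.244,0.212],[0.258,0.077,0.908],60],[[-0.303,0.291,0.199],[0.258,0.077,0.908],60],[[-0.265,0.334,0.185],[0.258,0.077,0.908],60],[[-0.223,0.372,0.17],[0.258,0.077,0.908],60],[[-0.175,0.403,0.153],[0.258,0.077,0.908],60]]
[[[-0.124,0.427,0.137],[0.258,0.077,0.908],60],[[-0.15,0.397,0.184],[0.258,0.077,0.908],60],[[-0.12,0.411,0.182],[0.258,0.077,0.908],60],[[-0.068,0.429,0.166],[0.258,0.077,0.908],60],[[-0.015,0.44,0.15],[0.258,0.077,0.908],60]]
[[[0.04,0.444,0.134],[0.258,0.077,0.908],60],[[0.094,0.44,0.119],[0.258,0.077,0.908],60]]
```

View pics/top8.png

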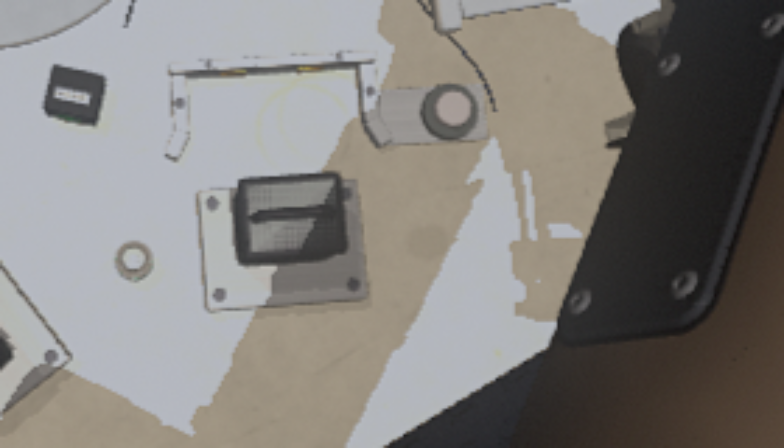

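```bash
python3 - <<'E'
from h import *
for f in("pics/top8.npz","pics/top0.npz","pics/scene0.npz"):
    W=world(load(f));P=W-D;x=P@XD;y=P@YD;z=W[...,2]
    for n,m in dict(stop=(abs(y)<.09)&(x>-.003)&(x<.02)&(z>.024)&(z<.036),L=(y>.05)&(y<.1)&(x>-.042)&(x<-.012)&(z>.014)&(z<.026),R=(y<-.05)&(y>-.1)&(x>-.042)&(x<-.012)&(z>.014)&(z<.026)).items():
        if m.sum(): print(f,n,m.sum(),'x',np.percentile(x[m],[1,99]).round(4),'y',np.percentile(y[m],[1,99]).round(4),np.polyfit(y[m],x[m],1).round(4) if n=='stop' else '')
E
```

```text
pics/top8.npz stop 291 x [0.0001 0.0085] y [-0.0774  0.0749] [0.0021 0.0039]
pics/top8.npz L 76 x [-0.0417 -0.0126] y [0.0661 0.0777] 
pics/top8.npz R 80 x [-0.041  -0.0124] y [-0.0798 -0.0683] 
pics/top0.npz stop 286 x [-0.0002  0.0082] y [-0.0778  0.0749] [0.002  0.0039]
pics/top0.npz L 75 x [-0.0417 -0.0131] y [0.0661 0.0777] 
pics/top0.npz R 77 x [-0.0411 -0.0122] y [-0.0796 -0.0676] 
pics/scene0.npz stop 391 x [-0.0007  0.0089] y [-0.0758  0.0786] [0.0006 0.0029]
pics/scene0.npz L 91 x [-0.0411 -0.0132] y [0.0682 0.0797] 
pics/scene0.npz R 89 x [-0.0402 -0.0122] y [-0.0786 -0.0647]
```

The pack is square (0.35°), +4 mm off the centre line as measured by this camera, which is within the 7 mm play. Next I rotate the tool round to the front edge.

>>> apply_moves --targets '[[[-0.34, 0.24, 0.21], [0.26, 0.08, 0.91], 60], [[-0.3, 0.29, 0.2], [0.26, 0.08, 0.91], 60], [[-0.27, 0.33, 0.19], [0.26, 0.08, 0.91], 60], [[-0.22, 0.37, 0.17], [0.26, 0.08, 0.91], 60], [[-0.18, 0.4, 0.15], [0.26, 0.08, 0.91], 60]]'

```text
time_s: 7.6
tcp_pos: [0.4733, -0.2837, 0.2224]
eef_rot: [176.9, 16.1, -125.6]
contact_force: [-0.3, 0.1, -0.1]
gripper_width: 0.0596
```

>>> apply_moves --targets '[[[-0.12, 0.43, 0.14], [0.26, 0.08, 0.91], 60], [[-0.15, 0.4, 0.15], [0.26, 0.08, 0.91], 60], [[-0.12, 0.41, 0.15], [0.26, 0.08, 0.91], 60], [[-0.07, 0.43, 0.14], [0.26, 0.08, 0.91], 60], [[-0.02, 0.44, 0.13], [0.26, 0.08, 0.91], 60]]'

```text
time_s: 8.1
tcp_pos: [0.4335, -0.1979, 0.2014]
eef_rot: [178.1, 11.1, -163.9]
contact_force: [0.5, 0.7, 0.7]
gripper_width: 0.0602
```

```bash
python3 - <<'E'
from h import *
show()
RT=tool(XD,10);t=tcp_for_front(dock(-.210,.003,.016),RT);print(t)
rows([(t[0],t[1],.16)],RT,60)
E
```

```text
8.1 [ 0.4335 -0.1979  0.2014] [ 178.1   11.1 -163.9] front dock [-0.202  -0.0227  0.1865] F [0.5 0.7 0.7] w 0.0602 j [ -6.  -0. -29.  -7. -52. -64.]
[ 0.42340306 -0.16962727  0.03109207]
[[[0.123,0.358,0.515],[0.257,0.059,0.75],60],[[0.156,0.362,0.503],[0.257,0.059,0.75],60]]
```

>>> apply_moves --targets '[[[0.12, 0.36, 0.5], [0.26, 0.06, 0.75], 60], [[0.16, 0.36, 0.5], [0.26, 0.06, 0.75], 60]]'

```text
time_s: 8.3
tcp_pos: [0.423, -0.169, 0.1627]
eef_rot: [180.0, 10.2, -176.2]
contact_force: [-0.5, -0.1, -0.5]
gripper_width: 0.0603
```

```bash
python3 - <<'E'
from h import *
look("top9")
RT=tool(XD,10);t=tcp_for_front(dock(-.210,.003,.016),RT)
rows([t],RT,60)
E
```

```text
8.3 [ 0.423  -0.169   0.1627] [ 180.    10.2 -176.2] front dock [-0.2103  0.0037  0.1476] F [-0.5 -0.1 -0.5] w 0.0603 j [  3.  -2. -39.  -0. -42. -89.]
tower 972 dock lo [-0.1509 -0.0326] hi [-0.0939  0.0393] ((-122.40191650390625, 3.365131378173828), (56.88101577758789, 71.89232635498047), 0.13856837153434753)
base 1335 dock lo [-0.1801 -0.0568] hi [-0.0899  0.0633] ((-135.0323486328125, 3.3028030395507812), (89.72016906738281, 120.09033203125), 0.2911306321620941)
[[[0.116,-0.015,0.793],[-0.001,-0.004,-0.028],60],[[0.116,-0.014,0.793],[-0.001,-0.004,-0.028],60],[[0.117,-0.014,0.793],[-0.001,-0.004,-0.028],60],[[0.117,-0.013,0.793],[-0.001,-0.004,-0.028],60]]
```

View pics/top9.png

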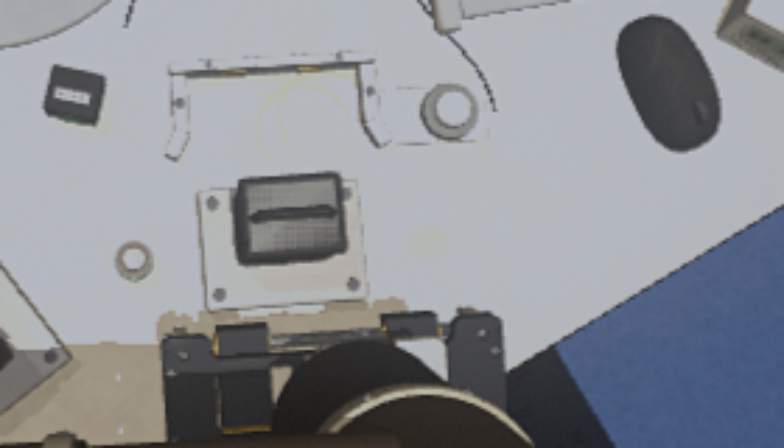

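The front view is clear: the fingers straddle the front edge, with the objective at (133,260) clear. I descend.

>>> apply_moves --targets '[[[0.12, 0, 0.79], [0, 0, 0], 60], [[0.12, 0, 0.79], [0, 0, 0], 60], [[0.12, 0, 0.79], [0, 0, 0], 60], [[0.1, -0.02, 0.65], [0, 0, -0.08], 60]]'

```text
time_s: 8.75
tcp_pos: [0.4215, -0.165, 0.0358]
eef_rot: [179.9, 10.1, -176.2]
contact_force: [0.5, 0.5, -0.2]
gripper_width: 0.0601
```

```bash
python3 - <<'E'
from h import *
look("top10")
RT=tool(XD,10)
rows([tcp_for_front(dock(-.180,.003,.017),RT)],RT,60,step=.01)
rows([tcp_for_front(dock(-.120,.003,.017),RT)],RT,60,step=.012)
E
```

```text
8.75 [ 0.4215 -0.165   0.0358] [ 179.9   10.1 -176.2] front dock [-0.2115  0.0078  0.0208] F [ 0.5  0.5 -0.2] w 0.0601 j [  4.  11. -49.  -0. -21. -89.]
tower 979 dock lo [-0.1509 -0.0324] hi [-0.0938  0.0394] ((-122.3589859008789, 3.4640960693359375), (71.76302337646484, 57.11103439331055), 89.91595458984375)
base 1219 dock lo [-0.18   -0.0566] hi [-0.0903  0.0635] ((-134.95111083984375, 3.4434356689453125), (89.70893859863281, 119.77886962890625), 0.32478299736976624)
[[[-0.208,-0.03,0.037],[0.003,-0.006,-0.003],60],[[-0.208,-0.03,0.037],[0.003,-0.006,-0.003],60],[[-0.208,-0.03,0.037],[0.003,-0.006,-0.003],60],[[-0.207,-0.03,0.038],[0.003,-0.006,-0.003],60]]
[[[-0.289,-0.015,0.05],[0.002,-0.003,-0.001],60],[[-0.289,-0.015,0.051],[0.002,-0.003,-0.001],60],[[-0.289,-0.015,0.051],[0.002,-0.003,-0.001],60],[[-0.289,-0.015,0.051],[0.002,-0.003,-0.001],60],[[-0.288,-0.015,0.051],[0.002,-0.003,-0.001],60]]
[[[-0.288,-0.015,0.051],[0.002,-0.003,-0.001],60],[[-0.288,-0.015,0.051],[0.002,-0.003,-0.001],60],[[-0.288,-0.015,0.051],[0.002,-0.003,-0.001],60]]
```

View pics/top10.png

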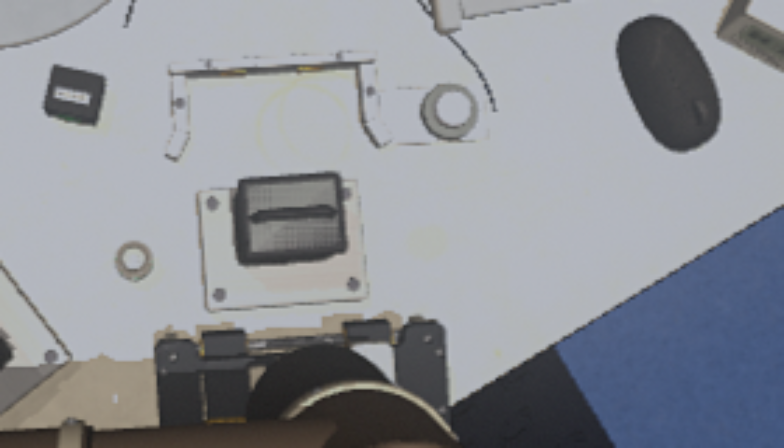

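>>> apply_moves --targets '[[[-0.21, -0.06, 0.05], [0, 0, 0], 60], [[-0.21, -0.06, 0.05], [0, 0, 0], 60], [[-0.21, -0.06, 0.05], [0, 0, 0], 60], [[-0.21, -0.06, 0.05], [0, 0, 0], 60], [[-0.2, -0.02, 0.05], [0, 0, 0], 60]]'

```text
time_s: 9.3
tcp_pos: [0.4626, -0.1733, 0.0307]
eef_rot: [179.8, 9.4, -176.3]
contact_force: [-10.1, 0.3, 8.7]
gripper_width: 0.0601
```

```bash
python3 - <<'E'
from h import *
look("top11")
E
```

```text
9.3 [ 0.4626 -0.1733  0.0307] [ 179.8    9.4 -176.3] front dock [-0.1713 -0.0033  0.0155] F [-10.1   0.3   8.7] w 0.0601 j [  2.  15. -43.  -1. -23. -87.]
tower 984 dock lo [-0.1424 -0.0348] hi [-0.0854  0.0375] ((-113.93914794921875, 1.3312492370605469), (72.23973083496094, 57.05678939819336), 89.82331085205078)
base 892 dock lo [-0.1592 -0.0589] hi [-0.0812  0.0614] ((-120.2957763671875, 1.2745361328125), (120.19391632080078, 77.77628326416016), 89.79460906982422)
```

>>> apply_moves --targets '[[[-0.26, 0, 0.05], [0, 0, 0], 60], [[-0.26, 0, 0.05], [0, 0, 0], 60], [[-0.26, 0, 0.05], [0, 0, 0], 60], [[-0.26, 0, 0.05], [0, 0, 0], 60]]'

```text
time_s: 9.75
tcp_pos: [0.4967, -0.1721, 0.0292]
eef_rot: [179.7, 8.4, -176.6]
contact_force: [-10.1, -0.8, 8.8]
gripper_width: 0.0603
```

```bash
python3 - <<'E'
from h import *
look("top12")
E
```

```text
9.75 [ 0.4967 -0.1721  0.0292] [ 179.7    8.4 -176.6] front dock [-0.1375 -0.0045  0.0137] F [-10.1  -0.8   8.8] w 0.0603 j [  2.  18. -38.  -1. -26. -87.]
tower 962 dock lo [-0.1086 -0.0363] hi [-0.0513  0.0361] ((-79.99701690673828, -0.09194183349609375), (72.25550079345703, 57.17893600463867), 89.79954528808594)
base 511 dock lo [-0.1205 -0.0251] hi [-0.0474  0.0597] ((-84.0086669921875, 17.294862747192383), (84.88996124267578, 72.9964828491211), 89.85889434814453)
```

View pics/top12.png

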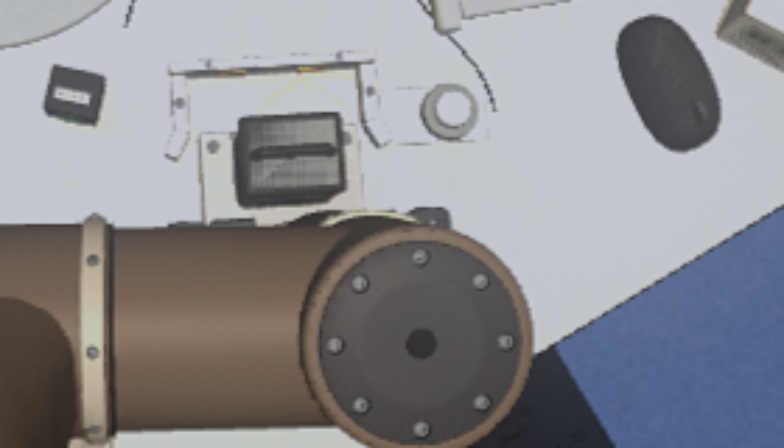

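```bash
python3 - <<'E'
from h import *
RT=tool(XD,10);rows([tcp_for_front(dock(-.11,-.003,.016),RT)],RT,60,step=.009)
E
```

```text
[[[-0.207,0.014,0.017],[0.009,-0.062,-0.017],60],[[-0.207,0.014,0.018],[0.009,-0.062,-0.017],60],[[-0.207,0.013,0.02],[0.009,-0.062,-0.017],60]]
```

>>> apply_moves --targets '[[[-0.22, 0.01, 0.03], [0.01, -0.1, -0.02], 60], [[-0.22, 0.01, 0.03], [0.01, -0.1, -0.02], 60], [[-0.22, 0.01, 0.03], [0.01, -0.1, -0.02], 60], [[-0.22, 0.01, 0.03], [0.01, -0.1, -0.02], 60]]'

```text
time_s: 10.2
tcp_pos: [0.5335, -0.1686, 0.0302]
eef_rot: [-179.9, 11.6, -176.0]
contact_force: [-4.2, -0.3, -1.7]
gripper_width: 0.0598
```

```bash
python3 - <<'E'
from h import *
look("top13")
E
```

```text
10.2 [ 0.5335 -0.1686  0.0302] [-179.9   11.6 -176. ] front dock [-0.0997 -0.0035  0.0155] F [-4.2 -0.3 -1.7] w 0.0598 j [  2.  19. -37.  -1. -23. -88.]
tower 953 dock lo [-0.0696 -0.0347] hi [-0.0123  0.0373] ((-40.977455139160156, 1.3212890625), (57.377201080322266, 72.01696014404297), 0.09962432086467743)
base 805 dock lo [-0.0852 -0.0589] hi [-0.0095  0.0612] ((-48.60054016113281, 1.6938629150390625), (121.75637817382812, 73.044189453125), 87.32271575927734)
```

>>> apply_moves --targets '[[[-0.12, 0, 0.03], [0, 0.03, 0], 60], [[-0.12, 0, 0.03], [0, 0.03, 0], 60]]'

```text
time_s: 10.45
tcp_pos: [0.544, -0.1676, 0.0297]
eef_rot: [-179.9, 11.1, -176.0]
contact_force: [-13.7, 2.0, -2.8]
gripper_width: 0.0598
```

```bash
python3 - <<'E'
from h import *
look("top14")
E
```

```text
10.45 [ 0.544  -0.1676  0.0297] [-179.9   11.1 -176. ] front dock [-0.0892 -0.0032  0.0148] F [-13.7   2.   -2.8] w 0.0598 j [  2.  20. -35.  -0. -24. -88.]
tower 816 dock lo [-0.0604 -0.0344] hi [-0.0096  0.0376] ((-35.916080474853516, 1.5879669189453125), (71.96885681152344, 49.555728912353516), 87.05164337158203)
base 448 dock lo [-0.0733 -0.0158] hi [-0.0085  0.0617] ((-40.995018005371094, 22.699806213378906), (77.64556121826172, 64.5417709350586), 89.2380599975586)
```

>>> apply_moves --targets '[[[-0.1, 0, 0.02], [0, 0, 0], 60], [[-0.1, 0, 0.02], [0, 0, 0], 60], [[-0.1, 0, 0.02], [0, 0, 0], 60]]'

```text
time_s: 10.8
tcp_pos: [0.5443, -0.1677, 0.0269]
eef_rot: [180.0, 9.7, -176.2]
contact_force: [-16.4, -0.4, 14.8]
gripper_width: 0.06
```

```bash
sed -i 's/<.635)&(W/<.645)\&(W/' h.py; python3 - <<'E'
from h import *
look("top15")
E
```

```text
10.8 [ 0.5443 -0.1677  0.0269] [ 180.     9.7 -176.2] front dock [-0.0893 -0.0033  0.0118] F [-16.4  -0.4  14.8] w 0.06 j [  2.  20. -34.  -1. -26. -88.]
tower 938 dock lo [-0.0609 -0.0345] hi [-0.0034  0.0375] ((-32.45840072631836, 1.608245849609375), (71.81240844726562, 57.619869232177734), 89.2900390625)
base 339 dock lo [-0.0569  0.0344] hi [0.0029 0.0617] ((-27.019237518310547, 48.586097717285156), (26.399456024169922, 59.02960205078125), 88.0113525390625)
```

View pics/top15.png

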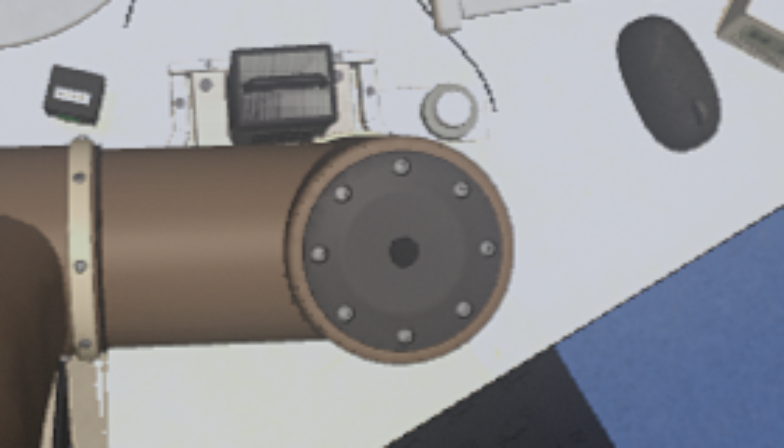

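The push has stalled on the stop (front edge at -0.089, force rising). I back off straight, then rise.

>>> apply_moves --targets '[[[0.4, 0, -0.05], [0, 0, 0], 60], [[0.8, 0, -0.14], [0, 0, 0], 60], [[0.5, 0, -0.5], [0, 0, 0], 30], [[0, 0, -0.98], [0, 0, 0], 10], [[0, 0, -0.98], [0, 0, 0], 0]]'

```text
time_s: 11.35
tcp_pos: [0.4636, -0.1733, 0.1212]
eef_rot: [-179.9, 9.9, -176.0]
contact_force: [2.1, 0.6, -0.2]
gripper_width: 0.0415
```

>>> apply_moves --targets '[[[0, 0, -0.98], [0, 0, 0], 0], [[0, 0, -0.98], [0, 0, 0], 0]]'

```text
time_s: 11.55
tcp_pos: [0.4527, -0.1741, 0.2041]
eef_rot: [-179.8, 10.3, -175.9]
contact_force: [1.5, 0.3, 0.1]
gripper_width: 0.0255
```

```bash
python3 - <<'E'
from h import *
look("top16")
from plant import r
W=world(load("pics/top16.npz"))
P=W-D;x=P@XD;y=P@YD;z=W[...,2]
m=(y>-.06)&(y<.06)&(x>-.12)&(x<-.065)&(z>.022)&(z<.036);print('front area',np.percentile(x[m],[0.5,99.5]),np.percentile(y[m],[.5,99.5]))
c=r.capture("scene");np.savez("pics/s16.npz",**c);S=world(c);cv2.imwrite("pics/s16.png",c["img"])
for n,A in(("top",W),("scene",S)):
    P=A-D;q=np.stack([P@XD,P@YD,A[...,2]],-1)
    m=(abs(q[...,0]+.04)<.03)&(abs(q[...,1]+.135)<.03)
    mm=m&(q[...,2]>.025);print(n,'button',mm.sum(),np.nanmax(q[m][:,2]),q[mm].mean(0).round(4),q[mm].min(0).round(4),q[mm].max(0).round(4))
E
```

```text
11.55 [ 0.4527 -0.1741  0.2041] [-179.8   10.3 -175.9] front dock [-0.181  -0.0034  0.1891] F [1.5 0.3 0.1] w 0.0255 j [  2.  -1. -33.  -0. -48. -88.]
tower 940 dock lo [-0.0607 -0.0347] hi [-0.0036  0.0376] ((-32.131072998046875, 1.5112991333007812), (72.09154510498047, 57.18290710449219), 89.42292022705078)
base 1318 dock lo [-0.0897 -0.0584] hi [0.0025 0.0617] ((-43.68648910522461, 1.646514892578125), (120.02898406982422, 92.19401550292969), 89.855224609375)
front area [-0.08973663 -0.0652171 ] [-0.05744063  0.05954987]
top button 44 0.028137045158728946 [-0.0408 -0.1339  0.0261] [-0.0527 -0.1462  0.025 ] [-0.0284 -0.1229  0.0281]<stdin>:11: RuntimeWarning: Mean of empty slice.
  ret = um.true_divide(
Traceback (most recent call last):
ValueError: zero-size array to reduction operation minimum which has no identity
```

View pics/top16.png

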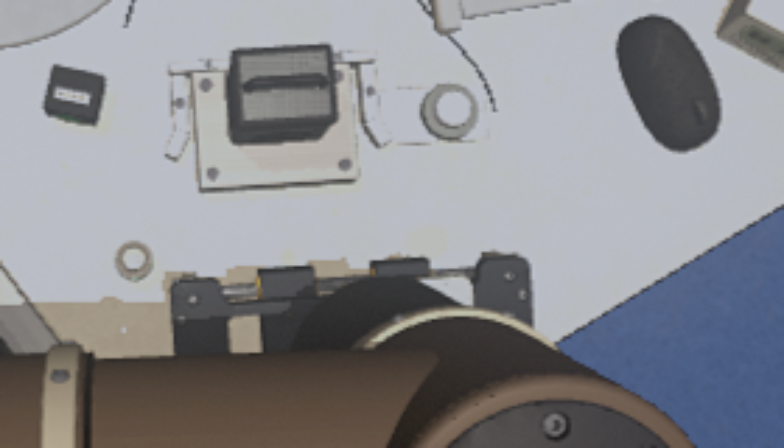

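View pics/s16.png

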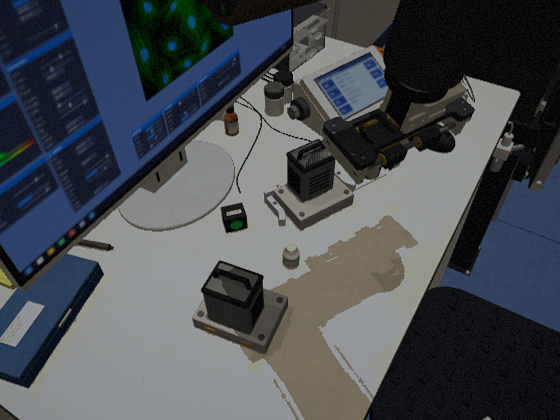

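Pack is home: front at -0.0897, so back is about 0.000, y +0.0016, square. Objective at (133,260) and cube at (75,92) have not moved. Next I profile the button and its surroundings.

```bash
python3 - <<'E'
from h import *
for f in("pics/top0.npz","pics/scene0.npz"):
    A=world(load(f));P=A-D;q=np.stack([P@XD,P@YD,A[...,2]],-1).reshape(-1,3)
    rr=np.hypot(q[:,0]+.0408,q[:,1]+.1345)
    for a in range(0,36,3):
        m=(rr>=a/1e3)&(rr<(a+3)/1e3)
        if m.sum(): print(a,m.sum(),np.percentile(q[m,2],[10,50,90]).round(4),end=' | ')
    print()
    for z0 in(.03,.06,.08,.1):
        m=(q[:,0]>-.15)&(q[:,0]<.14)&(q[:,1]<-.09)&(q[:,1]>-.33)&(q[:,2]>z0)&~((q[:,0]<-.08)&(q[:,1]>-.3))
        if m.sum(): print(z0,m.sum(),q[m].min(0).round(3),q[m].max(0).round(3))
    m=(q[:,0]>-.0)&(q[:,0]<.12)&(q[:,1]<-.09)&(q[:,1]>-.18)&(q[:,2]>.03)
    print('near',m.sum(),q[m].min(0) if m.sum() else '')
c=load("pics/top16.npz");
cv2.imwrite("pics/btn.png",cv2.resize(c["img"][160:205,325:395],None,fx=8,fy=8,interpolation=cv2.INTER_CUBIC))
E
```

```text
0 7 [0.0221 0.0234 0.0252] | 3 19 [0.0221 0.0239 0.0273] | 6 26 [0.023  0.0251 0.0265] | 9 48 [0.0206 0.0241 0.0266] | 12 62 [0.0129 0.019  0.0246] | 15 53 [0.0123 0.0144 0.0169] | 18 102 [0.0034 0.0134 0.0161] | 21 77 [-0.0012  0.0036  0.0139] | 24 75 [-0.0028  0.0009  0.0043] | 27 106 [-0.0028  0.0008  0.0039] | 30 122 [-0.0028  0.0003  0.004 ] | 33 131 [-0.0034 -0.0009  0.0038] | 
0.03 5346 [-0.065 -0.33   0.03 ] [ 0.14  -0.099  0.108]
0.06 3870 [ 0.055 -0.328  0.06 ] [ 0.14  -0.103  0.108]
0.08 1991 [ 0.092 -0.323  0.08 ] [ 0.14  -0.115  0.108]
0.1 149 [ 0.125 -0.269  0.1  ] [ 0.14  -0.115  0.108]
near 1267 [ 0.04312265 -0.17993092  0.03021709]
0 5 [0.0257 0.027  0.0276] | 3 17 [0.0254 0.0277 0.0289] | 6 27 [0.0257 0.0273 0.0284] | 9 50 [0.0192 0.0265 0.0284] | 12 67 [0.0166 0.0228 0.0265] | 15 34 [0.0154 0.0172 0.0193] | 18 81 [0.0048 0.0132 0.0179] | 21 73 [0.0029 0.0083 0.017 ] | 24 36 [0.0014 0.0053 0.0064] | 27 37 [0.0011 0.0048 0.0064] | 30 45 [0.0005 0.0041 0.0059] | 33 52 [-0.0005  0.0025  0.0068] | 
0.03 4893 [-0.066 -0.33   0.03 ] [ 0.14  -0.097  0.109]
0.06 3350 [ 0.054 -0.328  0.06 ] [ 0.14  -0.097  0.109]
0.08 1778 [ 0.089 -0.323  0.08 ] [ 0.14  -0.112  0.109]
0.1 255 [ 0.122 -0.276  0.1  ] [ 0.14  -0.112  0.109]
near 1441 [ 0.04236446 -0.17990175  0.03003575]
```

View pics/btn.png

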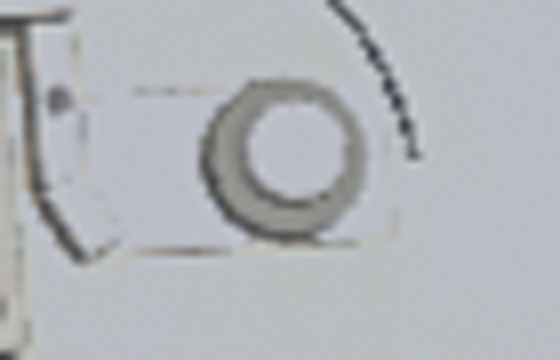

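Button top is at about 26 mm and the housing at about 15 mm, so closed fingers (jaws along x, tool vertical) will clear the tower, with the tablet below body height.

```bash
python3 - <<'E'
from h import *
RT=tool(YD,0);t=dock(-.0405,-.1345,.0);print(t)
rows([(.48,-.27,.21),(t[0],t[1],.2)],RT,0)
E
```

```text
[ 0.61414184 -0.29444315  0.        ]
[[[-0.085,-0.483,0.012],[-0.091,0.087,-0.932],0],[[-0.022,-0.49,0.005],[-0.091,0.087,-0.932],0],[[0.042,-0.488,-0.001],[-0.091,0.087,-0.932],0],[[0.105,-0.479,-0.006],[-0.091,0.087,-0.932],0],[[0.166,-0.461,-0.01],[-0.091,0.087,-0.932],0]]
[[[-0.281,-0.384,0.082],[-0.091,0.087,-0.932],0],[[-0.243,-0.419,0.077],[-0.091,0.087,-0.932],0],[[-0.188,-0.448,0.068],[-0.091,0.087,-0.932],0],[[-0.129,-0.469,0.061],[-0.091,0.087,-0.932],0],[[-0.067,-0.483,0.053],[-0.091,0.087,-0.932],0]]
[[[-0.005,-0.488,0.047],[-0.091,0.087,-0.932],0],[[0.058,-0.485,0.041],[-0.091,0.087,-0.932],0]]
```

>>> apply_moves --targets '[[[-0.09, -0.48, 0.01], [-0.09, 0.09, -0.93], 0], [[-0.02, -0.49, 0], [-0.09, 0.09, -0.93], 0], [[0.04, -0.49, 0], [-0.09, 0.09, -0.93], 0], [[0.1, -0.48, 0], [-0.09, 0.09, -0.93], 0], [[0.17, -0.46, 0], [-0.09, 0.09, -0.93], 0]]'

```text
time_s: 12.15
tcp_pos: [0.4909, -0.2718, 0.2202]
eef_rot: [-176.5, 7.1, -136.7]
contact_force: [0.9, 0.3, 0.1]
gripper_width: 0.0005
```

>>> apply_moves --targets '[[[-0.28, -0.38, 0.06], [-0.09, 0.09, -0.93], 0], [[-0.24, -0.42, 0.06], [-0.09, 0.09, -0.93], 0], [[-0.19, -0.45, 0.06], [-0.09, 0.09, -0.93], 0], [[-0.13, -0.47, 0.05], [-0.09, 0.09, -0.93], 0], [[-0.07, -0.48, 0.05], [-0.09, 0.09, -0.93], 0]]'

```text
time_s: 12.65
tcp_pos: [0.598, -0.2925, 0.2232]
eef_rot: [-176.6, 0.9, -98.2]
contact_force: [-0.0, 0.6, -0.1]
gripper_width: 0.0003
```

```bash
python3 - <<'E'
from h import *
show()
RT=tool(YD,0);t=dock(-.0405,-.1345,.0);rows([(t[0],t[1],.15)],RT,0)
E
```

```text
12.65 [ 0.598  -0.2925  0.2232] [-176.6    0.9  -98.2] front dock [-0.0534 -0.1221  0.2064] F [-0.   0.6 -0.1] w 0.0003 j [-10.  19.  -4.  -1. -64.   2.]
[[[0.009,-0.148,0.926],[-0.22,0.032,-0.757],0],[[0.022,-0.175,0.921],[-0.22,0.032,-0.757],0]]
```

>>> apply_moves --targets '[[[0.01, -0.15, 0.92], [-0.22, 0.03, -0.76], 0], [[0.02, -0.17, 0.92], [-0.22, 0.03, -0.76], 0]]'

```text
time_s: 12.85
tcp_pos: [0.6233, -0.2965, 0.1561]
eef_rot: [-179.2, -0.4, -85.4]
contact_force: [0.8, -0.1, -0.6]
gripper_width: 0.0006
```

```bash
python3 - <<'E'
from h import *
show()
RT=tool(YD,0);t=dock(-.0405,-.1345,.0);rows([(t[0],t[1],.06)],RT,0,step=.03)
E
```

```text
12.85 [ 0.6233 -0.2965  0.1561] [-179.2   -0.4  -85.4] front dock [-0.0314 -0.1278  0.1391] F [ 0.8 -0.1 -0.6] w 0.0006 j [ -9.  25.  -5.   0. -60.  14.]
[[[-0.022,0.065,0.6],[-0.026,-0.012,0.023],0],[[-0.02,0.062,0.6],[-0.026,-0.012,0.023],0],[[-0.019,0.06,0.6],[-0.026,-0.012,0.023],0],[[-0.018,0.058,0.601],[-0.026,-0.012,0.023],0]]
```

>>> apply_moves --targets '[[[-0.02, 0.1, 0.6], [-0.03, -0.01, 0.02], 0], [[-0.02, 0.08, 0.6], [-0.03, -0.01, 0.02], 0], [[-0.02, 0.06, 0.6], [-0.03, -0.01, 0.02], 0], [[-0.02, 0.03, 0.4], [-0.03, -0.01, 0.02], 0]]'

```text
time_s: 13.25
tcp_pos: [0.621, -0.2949, 0.0623]
eef_rot: [-179.8, -0.2, -85.6]
contact_force: [-0.1, 0.2, -1.5]
gripper_width: 0.0001
```

```bash
python3 - <<'E'
from h import *
look("top17")
RT=tool(YD,0);t=dock(-.0405,-.1345,.0);rows([(t[0],t[1],.047)],RT,0,step=.03)
E
```

```text
13.25 [ 0.621  -0.2949  0.0623] [-179.8   -0.2  -85.6] front dock [-0.0337 -0.126   0.0452] F [-0.1  0.2 -1.5] w 0.0001 j [ -9.  30. -10.   0. -50.  13.]
[[[-0.011,0.138,0.318],[0.004,-0.021,0.06],0]]
```

View pics/top17.png

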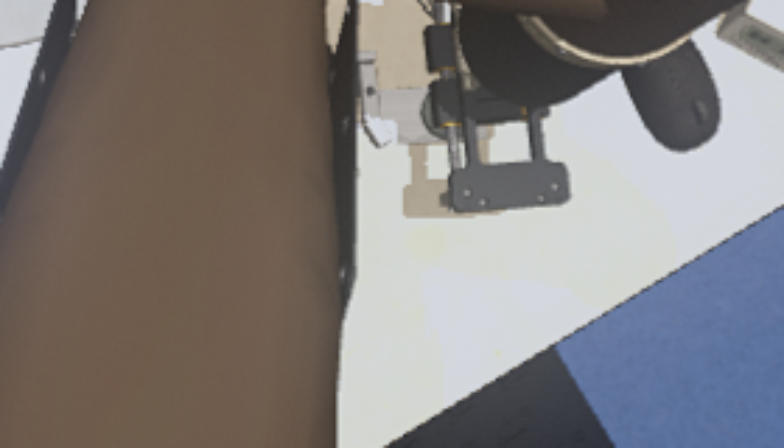

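>>> apply_moves --targets '[[[0, 0.17, 0.25], [0, 0, 0.05], 0], [[0, 0.05, 0.15], [0, 0, 0], 0], [[0, 0, 0.1], [0, 0, 0], 0]]'

```text
time_s: 13.6
tcp_pos: [0.6128, -0.2957, 0.0405]
eef_rot: [-179.8, -0.3, -86.0]
contact_force: [-1.2, 2.1, 3.1]
gripper_width: 0.0005
```

```bash
python3 - <<'E'
from h import *
show()
E
```

```text
13.6 [ 0.6128 -0.2957  0.0405] [-179.8   -0.3  -86. ] front dock [-0.0419 -0.1263  0.0235] F [-1.2  2.1  3.1] w 0.0005 j [ -9.  31. -12.   0. -47.  13.]
```

Contact on the button, 3 N. I press further in small steps.

>>> apply_moves --targets '[[[0, 0, 0.12], [0, 0, 0], 0], [[0, 0, 0.12], [0, 0, 0], 0]]'

```text
time_s: 13.8
tcp_pos: [0.6131, -0.296, 0.0364]
eef_rot: [-179.7, -0.4, -85.9]
contact_force: [-18.7, 14.1, 52.7]
gripper_width: 0.0003
```

>>> apply_moves --targets '[[[0, 0, 0.12], [0, 0, 0], 0], [[0, 0, 0.12], [0, 0, 0], 0]]'

```text
time_s: 14.0
tcp_pos: [0.613, -0.2959, 0.0369]
eef_rot: [-179.6, -0.5, -85.8]
contact_force: [-12.5, 8.8, 29.5]
gripper_width: 0.0003
```

It bottomed out hard (over 50 N at tip z of about 19.5 mm, 6 mm below the free top). I release and withdraw straight up.

>>> apply_moves --targets '[[[0, 0, -0.3], [0, 0, 0], 0], [[0, 0, -0.6], [0, 0, 0], 0], [[0, 0, -0.9], [0, 0, 0], 0], [[0, 0, -0.9], [0, 0, 0], 0], [[0, 0, -0.9], [0, 0, 0], 0]]'

```text
time_s: 14.5
tcp_pos: [0.6111, -0.2945, 0.1864]
eef_rot: [-179.6, -0.5, -85.7]
contact_force: [1.6, -0.1, 0.4]
gripper_width: 0.0006
```

>>> apply_moves --targets '[[[0.9, 0, -0.3], [0, 0, 0], 0], [[0.9, 0, -0.3], [0, 0, 0], 0], [[0.9, 0.3, 0], [0, 0, 0], 0], [[0.9, 0.3, 0], [0, 0, 0], 0], [[0, 0, 0], [0, 0, 0], 0]]'

```text
time_s: 15.0
tcp_pos: [0.6033, -0.4458, 0.2278]
eef_rot: [-178.4, -1.1, -85.4]
contact_force: [0.9, 0.4, -1.4]
gripper_width: 0.0003
```

```bash
python3 - <<'E'
from h import *
look("top18")
A=world(load("pics/top18.npz"));P=A-D;q=np.stack([P@XD,P@YD,A[...,2]],-1).reshape(-1,3)
m=np.hypot(q[:,0]+.0408,q[:,1]+.1345)<.009;print('button z',m.sum(),np.median(q[m,2]))
E
```

```text
15.0 [ 0.6033 -0.4458  0.2278] [-178.4   -1.1  -85.4] front dock [-0.0613 -0.2756  0.2106] F [ 0.9  0.4 -1.4] w 0.0003 j [-22.  27.   8.   0. -69.  26.]
tower 936 dock lo [-0.061  -0.0344] hi [-0.0029  0.0377] ((-32.05137252807617, 1.5536956787109375), (72.1241683959961, 57.417266845703125), 88.9156494140625)
base 1332 dock lo [-0.0899 -0.0583] hi [0.0026 0.0616] ((-44.18674850463867, 1.7364311218261719), (120.07289123535156, 91.97509002685547), 89.1720962524414)
button z 427 0.6246218917069785
```

View pics/top18.png

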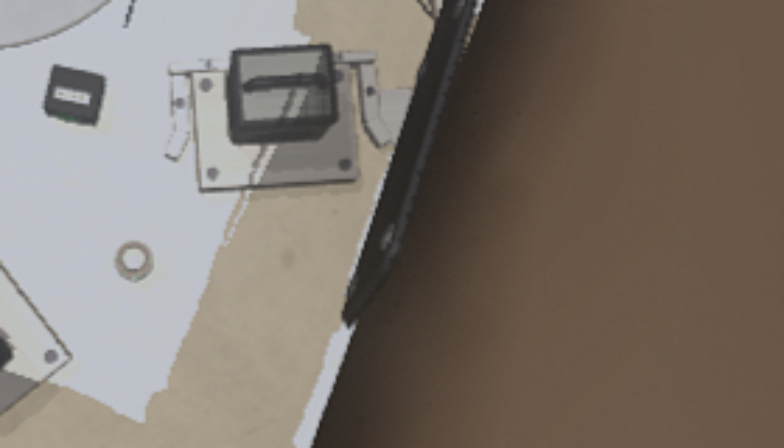

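The pack is unchanged and home. The arm hides the button, so I move it aside to check that it is up again.

>>> apply_moves --targets '[[[0, 0.9, 0], [0, 0, 0], 0], [[0, 0.9, 0], [0, 0, 0], 0], [[0, 0.9, 0], [0, 0, 0], 0], [[0, 0.9, 0], [0, 0, 0], 0], [[0, 0, 0], [0, 0, 0], 0]]'

```text
time_s: 15.55
tcp_pos: [0.4578, -0.4537, 0.2238]
eef_rot: [-178.2, -1.2, -85.3]
contact_force: [-0.1, 0.3, 0.6]
gripper_width: 0.0001
```

```bash
python3 - <<'E'
from h import *
from plant import r
look("top19")
A=world(load("pics/top19.npz"));P=A-D;q=np.stack([P@XD,P@YD,A[...,2]],-1).reshape(-1,3)
m=np.hypot(q[:,0]+.0408,q[:,1]+.1345)<.009;print('button z',m.sum(),np.median(q[m,2]))
c=r.capture("scene");A=world(c);P=A-D;q=np.stack([P@XD,P@YD,A[...,2]],-1).reshape(-1,3)
m=np.hypot(q[:,0]+.0408,q[:,1]+.1345)<.009;print('button z scene',m.sum(),np.median(q[m,2]));cv2.imwrite("pics/s19.png",c["img"])
E
```

```text
15.55 [ 0.4578 -0.4537  0.2238] [-178.2   -1.2  -85.3] front dock [-0.2069 -0.2736  0.2066] F [-0.1  0.3  0.6] w 0.0001 j [-27.  17.  -7.   0. -64.  32.]
tower 938 dock lo [-0.061  -0.0347] hi [-0.0034  0.0375] ((-32.28544998168945, 1.3882560729980469), (72.22600555419922, 57.387969970703125), 89.50709533691406)
base 1333 dock lo [-0.0899 -0.0587] hi [0.0036 0.0616] ((-43.70061111450195, 1.6251258850097656), (120.62146759033203, 92.80995178222656), 89.13106536865234)
button z 54 0.02457820283791856
button z scene 0 nan
  return _methods._mean(a, axis=axis, dtype=dtype,
  ret = ret.dtype.type(ret / rcount)
```

View pics/top19.png

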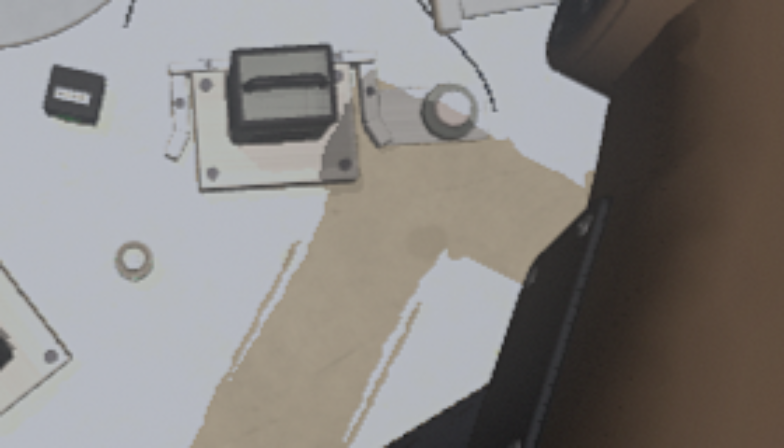

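The button is back up (24.6 mm, against about 24.5 before in the same camera). The pack is home, and the objective and cube are in place. Handing in.

```bash
python3 - <<'E'
from plant import r
print(r.close_job())
E
```

```text
the job is handed in; nothing more can be done
None
```

I pushed the pack that stood farthest from the base into the bay by its steel base, first from the side and then from the front. I then pressed the charge button down once and withdrew. The job was handed in at about 16 s; it reports no verdict.

- **Pack:** in the last top view its front edge is 89.9 mm in front of the stop, which puts the back edge at about 0 mm. It is about 1.6 mm off the centre line and within about 1° (0.02 rad) of square, and it stands flat.
- **Button:** the push ended against a hard stop at over 50 N, with the fingertips at about 19.5 mm, roughly 6 mm below the free top. Afterwards it was back at about 24.6 mm in the top camera, the same as at the start. The arm hid it from the scene camera, so only one camera confirms it is up.
- **Objective and filter cube:** both are at the same image positions as before. I did not measure them again in metres at the end.
- **Disagreement:** the two cameras differed by about 2 mm on the bay and by 2 to 3 mm on the button's height. Both are within the tolerances.

The robot was clear of everything when I handed in.

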